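# Set out the party favours from the lidded box on the display stand

## Robot

A 6-joint arm with a two-finger parallel gripper is mounted at the origin on the work surface. World frame = base frame: x ahead of the robot, y to its left, z up, the work surface at z = 0. Lengths are in m, angles in degrees, forces in N, time in s.
With the tool pointing down it reaches from about 0.25 to 0.725 m from the base axis. Payload 9.7 kg.
Tool frame: the origin (TCP) lies on the centre line of the jaws, within the pads' length; the fingertips stand tip_extent ahead of it and the grasp point (between the pads) lies 3 mm ahead of it (tip_extent is the distance from the TCP to the fingertips, in m); z points along the fingers, y is the line along which they close (so a half turn about z gives the same grasp; the last joint's range is limited). The gripper opens to 85 mm and grips with 20 to 120 N. Pads are 22 mm wide; open, the fingers measure 114 mm over their backs; the gripper's body (76 mm by 85 mm) begins 54 mm behind the grasp point. The pads swing forward as they close: fully open they stand 13 mm farther back than shut.
Start: joints at [-72.25, 4.979, 10.078, 95.1, 0, 90], TCP at [0.168, -0.524, 0.253] pointing down, gripper open.
Joint ranges: [-179.16, 179.16], [-48.56, 103.87], [-65.8, 70.77], [-126.05, 130.52], [-82.76, 87.17], [-180, 180]. Speed limits (degrees/s): [127.2, 127.2, 147.25, 180, 180, 180].

## Interface

Orientations are given as [roll, pitch, yaw] about the fixed x, y, z axes, in that order (R = Rz(yaw) Ry(pitch) Rx(roll)).
In Python, from workcell import * gives the robot as it stands.
- The arm moves only by the tool servo_tool, never from a script. Its argument "rows" is a list of rows, each an object with "offset": the shift along the tool's x, y, z as a fraction of full scale, a list of three; "yaw": the turn about the tool's z as a fraction of full scale; "claw": the closure, from 0 (fully open) to 1 (shut). A call has 1 to 12 rows; each row is the pose to reach, as a shift and turn from the pose commanded when the call began, along the tool's axes at that moment, turning the shorter way round; what a row does not reach only later rows make up. Full scale, the value 1, is 0.1 m for a shift and pi rad for a turn. A row lasts 1/8 s, in which the tool goes at most 62.5 mm and 10.7 degrees, less where a joint would pass 70% of its speed; a pose out of reach is approached as far as the arm can. A call with a number of a shift or a turn outside -1 to 1 is refused whole. A call with a gripper value outside its range is refused whole. The fingers move at their own pace and stop on an object; "squeeze" is the grip in N (left out, the last holds). Time passes only in rows, so rows that repeat a pose let the fingers close. It gives the time, the measured TCP pose, the force, the opening and the grip force at its end, in the units of the state.
- get_obs(): the state, without advancing time (a new reading comes with each control period).
- camera(name): name is "scene" or "top" or "wrist"; returns (picture, depth): 420x560x3 uint8, red, green, blue; 420x560 float32, m along the optical axis (not along the pixel's ray), 0 where there is no reading.
- camera_info(name): a dict with "fx", "fy", "cx", "cy" (pixels), "cam_to_world" (4x4, takes a point from camera to world coordinates); the wrist camera has in their place "hand_eye" (4x4, takes a point from camera to tool coordinates, whose origin is the TCP and whose axes are the flange's). Camera axes: x right, y up, looking along -z (the intrinsics and any distortion apply to the point x, -y, -z); pixel columns grow to the right and rows downward; lengths in m; the calibration is good to about 2 mm. A picture is of the moment at which its call begins: read the wrist's pose just before it. camera_info takes no time and is no camera call.
- job_done(): hands the job in; it is judged then, once.
The state is a dict: "time": time; "q": joint angles; "qd": joint speeds; "joint_efforts": joint torques, N m; "ee_pos": TCP position; "tcp_rot": TCP orientation; "wrist_force": force on the tool from outside, world axes, zero at the start; "torque": the same for the moment, N m; "opening": finger opening in m; "grasp_force": force on a finger pad.
Only numpy, scipy, OpenCV 4.12 (cv2) and the standard library are available. Lean on these libraries where they do the work, as an engineer would, in place of code of your own. Each camera call takes 0.05 s, during which the arm holds its last target. There are 200 camera calls.

## Task

Lift the lid off the favour box by its knob and lay it flat on the table beside the box, then set out everything that is in the box on the two-step stand: the slim glass jars upright in a row along the middle of the high back step, the wide tins upright in a row along the middle of the low front step, neighbours in a row side by side with gaps of no more than 4 cm, and without dropping the glass jars. Then put the lid back on the empty box so that it sits fully down, and leave the gift, the party hat and the cups where they are.

Things in the scene. Friction and masses are not known exactly. Their poses are not given: they have to be found in the camera images.
- box: Open wooden box, fixed, left or right of the robot, outside 236 x 236 mm, 88 mm high, walls 8 mm, floor 6 mm (items stand at z = 6 mm). Origin: centre of its underside, x and y along its sides, z up. A card insert 18 mm high leaves six pockets 72 x 69 mm, centred at x = -53, +53 and y = -73, 0, +73 mm; some may be empty, the others hold a jar or a tin each.
- lid: Loose wooden lid: a 236 x 236 x 6 mm board, under it a 206 x 206 x 6 mm panel that drops inside the box walls (7 mm play each side), a knob in the middle on top; 0.26 to 0.40 kg. Origin: centre of the panel's underside, x and y along its sides, z up. Closed, the origin is 82 mm above the box's origin; any quarter turn fits. On the table it rests on the panel, origin at z = 0.
- lid_knob (a point): Grip point: centre of the knob's head, 39 mm above the lid's origin. The head is 30 mm across and 18 mm high (its top 48 mm above the lid's origin) on an 18 mm thick neck 18 mm high; the lid's upper face is 12 mm above the lid's origin.
- stand: Pale plywood two-step display stand, fixed, 250 mm along y and 200 mm deep along x, open all round and without rims. Origin at the centre of its underside, z up; its x points away from its low front step (on the robot's side) towards its high back step. It stands on the other side of the robot from the box.
- lower_step (a point): Middle of the top of the low front step, 40 mm above the table; axes as the stand's. The step is 250 mm long (y) and 110 mm deep (x); behind it the back step rises 20 mm.
- upper_step (a point): Middle of the top of the high back step, 60 mm above the table; axes as the stand's. The step is 250 mm long (y) and 90 mm deep (x).
- jar1: Slim closed glass sweet jar with a metal screw cap, upright cylinder 42 mm across and 70 mm tall (the cap is the top 15 mm and as wide as the glass), 0.09 to 0.18 kg. Origin at the centre of its underside, z up through the cap; yaw means nothing. Starts upright in the box. May be absent.
- jar2: Slim closed glass sweet jar with a metal screw cap, upright cylinder 42 mm across and 70 mm tall (the cap is the top 15 mm and as wide as the glass), 0.09 to 0.18 kg. Origin at the centre of its underside, z up through the cap; yaw means nothing. Starts upright in the box. May be absent.
- jar3: Slim closed glass sweet jar with a metal screw cap, upright cylinder 42 mm across and 70 mm tall (the cap is the top 15 mm and as wide as the glass), 0.09 to 0.18 kg. Origin at the centre of its underside, z up through the cap; yaw means nothing. Starts upright in the box. May be absent.
- tin1: Wide low closed round metal tin, plain, upright cylinder 64 mm across and 54 mm tall, 0.08 to 0.17 kg. Origin at the centre of its underside, z up through its lid, which does not come off; yaw means nothing. Starts upright in the box. May be absent.
- tin2: Wide low closed round metal tin, plain, upright cylinder 64 mm across and 54 mm tall, 0.08 to 0.17 kg. Origin at the centre of its underside, z up through its lid, which does not come off; yaw means nothing. Starts upright in the box. May be absent.
- tin3: Wide low closed round metal tin, plain, upright cylinder 64 mm across and 54 mm tall, 0.08 to 0.17 kg. Origin at the centre of its underside, z up through its lid, which does not come off; yaw means nothing. Starts upright in the box. May be absent.
- gift: Bystander: wrapped green gift box with a paper ribbon and bow, 90 x 120 mm and 75 mm high (bow to 97 mm), standing beyond the work. Origin at the centre of its underside. Leave it alone.
- hat: Bystander: blue cone party hat, 110 mm across at the foot and 180 mm tall, standing beyond the work. Origin at the centre of its foot. Leave it alone.
- cups: Bystander: short stack of white paper cups, 80 mm across and 118 mm tall, standing close in front of the robot. Origin at the centre of its foot. Leave it alone.

How it is judged (in metres and radians):
On the way, in this order (a step that is already met when the one before it is completed fails the run):
1. the lid is off the box and lies flat on the table beside it, let go (height (world z) of lid below 0.006 m and angle between lid's own z axis and vertical below 0.06 rad and horizontal distance between lid and box above 0.2 m and contact force between the fingers and lid below 0.1 N and linear speed of lid below 0.03 m/s), for 0.3 s.
2. all the jars stand in a row on the high back step and all the tins in a row on the low front step, let go (x of jar1 in the frame of upper_step between -0.015 and 0.015 m and y of jar1 in the frame of upper_step between -0.11 and 0.11 m and z of jar1 in the frame of upper_step between -0.005 and 0.005 m and angle between each of jar1, jar2, jar3, tin1, tin2, tin3's own z axis and vertical below 0.1 rad and contact force between the fingers and jar1 below 0.1 N and linear speed of each of jar1, jar2, jar3, tin1, tin2, tin3 below 0.03 m/s and (horizontal distance between jar1 and jar2 below 0.082 m or horizontal distance between jar1 and jar3 below 0.082 m) and x of jar2 in the frame of upper_step between -0.015 and 0.015 m and y of jar2 in the frame of upper_step between -0.11 and 0.11 m and z of jar2 in the frame of upper_step between -0.005 and 0.005 m and contact force between the fingers and jar2 below 0.1 N and (horizontal distance between jar2 and jar1 below 0.082 m or horizontal distance between jar2 and jar3 below 0.082 m) and x of jar3 in the frame of upper_step between -0.015 and 0.015 m and y of jar3 in the frame of upper_step between -0.11 and 0.11 m and z of jar3 in the frame of upper_step between -0.005 and 0.005 m and contact force between the fingers and jar3 below 0.1 N and (horizontal distance between jar3 and jar1 below 0.082 m or horizontal distance between jar3 and jar2 below 0.082 m) and x of tin1 in the frame of lower_step between -0.015 and 0.015 m and y of tin1 in the frame of lower_step between -0.11 and 0.11 m and z of tin1 in the frame of lower_step between -0.005 and 0.005 m and contact force between the fingers and tin1 below 0.1 N and (horizontal distance between tin1 and tin2 below 0.104 m or horizontal distance between tin1 and tin3 below 0.104 m) and x of tin2 in the frame of lower_step between -0.015 and 0.015 m and y of tin2 in the frame of lower_step between -0.11 and 0.11 m and z of tin2 in the frame of lower_step between -0.005 and 0.005 m and contact force between the fingers and tin2 below 0.1 N and (horizontal distance between tin2 and tin1 below 0.104 m or horizontal distance between tin2 and tin3 below 0.104 m) and x of tin3 in the frame of lower_step between -0.015 and 0.015 m and y of tin3 in the frame of lower_step between -0.11 and 0.11 m and z of tin3 in the frame of lower_step between -0.005 and 0.005 m and contact force between the fingers and tin3 below 0.1 N and (horizontal distance between tin3 and tin1 below 0.104 m or horizontal distance between tin3 and tin2 below 0.104 m)), for 0.3 s.
At the end, for the whole second after the job is handed in: jars upright on the back step, tins on the front step, each within 15 mm of the step's middle line and 110 mm of its middle lengthways, gap to the nearest of its kind under 40 mm, tilt under 0.1 rad; lid down on the box (3 mm in height, 12 mm sideways, 0.03 rad); all at rest, let go (all of step 2 and z of lid in the frame of box between 0.078 and 0.085 m and horizontal distance between lid and box below 0.012 m and angle between lid's own z axis and vertical below 0.03 rad and contact force between the fingers and lid below 0.1 N and linear speed of lid below 0.03 m/s); the robot touches nothing.
It fails at once if the gift is knocked or moved more than 4 cm (distance of gift from where it was at the start of the episode above 0.04 m).
It fails at once if the party hat is knocked or moved more than 4 cm (distance of hat from where it was at the start of the episode above 0.04 m).
It fails at once if the stack of cups is knocked or moved more than 4 cm (distance of cups from where it was at the start of the episode above 0.04 m).
It fails at once if a glass jar is dropped or thrown (falls faster than 1.2 m/s out of the fingers) ((linear speed of jar1 above 1.2 m/s and contact force between the fingers and jar1 below 0.1 N) or (linear speed of jar2 above 1.2 m/s and contact force between the fingers and jar2 below 0.1 N) or (linear speed of jar3 above 1.2 m/s and contact force between the fingers and jar3 below 0.1 N)).
Of jar1, jar2, jar3, tin1, tin2, tin3 only 4 to 6 are there at a start; the rules pass over those that are not, and their reading is None.
At some moment in a run one of lid, tin1, tin2, tin3 may be knocked a few centimetres aside while the robot is not near it.
It also fails if it takes over 210 s, if anything falls off the work surface, if the arm or the gripper's body presses on something with over 40 N, if the wrist force passes 120 N, or if a joint passes its speed limit or range.

## Working session

There is one attempt and no reset: what is moved stays moved. The work goes in short steps, Python scripts to look and compute and a tool call to move; the robot and the scene stay as the last step left them, time stands still between calls to the robot, and variables do not carry over. Pictures are saved under pics/ and viewed, at most 14 in all, crops included, and the job is handed in when it is done.

Besides the shell and the picture viewer there is one more tool, called after "Emit:" in YAML: its name, and indented under it one key for each argument. servo_tool: Moves the arm, as the interface text tells. Its arguments: {"type":"object","properties":{"rows":{"type":"array"},"squeeze":{"type":"number"}},"required":["rows"]}

```bash
ls; mkdir -p pics; python3 - <<'E'
from workcell import *
import cv2,numpy as np
o=get_obs(); print(o)
for n in("scene","top","wrist"): print(n,camera_info(n))
s,d=camera("scene");t,dt=camera("top")
np.savez("first.npz",s=s,d=d,t=t,dt=dt)
cv2.imwrite("pics/s0.png",s[:,:,::-1]);cv2.imwrite("pics/t0.png",t[:,:,::-1])
E
```

```text
pics
{'time': 0.0, 'q': array([-7.22499563e+01,  5.01006288e+00,  1.00356249e+01,  9.50982683e+01,
       -1.77883877e-03,  9.00002295e+01]), 'qd': array([ 0.07513658, -0.03856659, -0.02638044, -0.02063948, -0.00386067,
       -0.02266754]), 'joint_efforts': array([ 3.14340659e-04, -5.20391786e+01,  4.64799964e+01,  1.65549136e-02,
        6.01952229e-05, -8.88025866e-07]), 'ee_pos': array([ 0.16761128, -0.5236429 ,  0.25260348]), 'tcp_rot': array([-1.79927294e+02,  1.77912851e-03,  1.77498165e+01]), 'wrist_force': array([-0.50341041,  0.34019383,  0.37467296]), 'torque': array([-0.01740355,  0.00678885,  0.00535808]), 'grasp_force': 0.0, 'opening': 0.08566242567212479}
scene {'fx': 495.73285974971196, 'fy': 495.73285974971196, 'cx': 282.0070018560747, 'cy': 218.4975917322252, 'cam_to_world': array([[-0.5316116 , -0.70534209,  0.4689154 ,  1.2120822 ],
       [ 0.8468356 , -0.43211684,  0.31007179,  0.40645266],
       [-0.01608044,  0.56193201,  0.82702711,  1.25923154],
       [ 0.        ,  0.        ,  0.        ,  1.        ]])}
top {'fx': 518.2421639695772, 'fy': 518.2421639695772, 'cx': 273.81036876475997, 'cy': 204.52077152506803, 'cam_to_world': array([[ 0.01681479,  0.9876005 , -0.15608495,  0.33247398],
       [-0.99985713,  0.01633866, -0.00433303, -0.00196109],
       [-0.00172908,  0.15613551,  0.98773413,  1.56605955],
       [ 0.        ,  0.        ,  0.        ,  1.        ]])}
wrist {'fx': 318.8069398816401, 'fy': 318.8069398816401, 'cx': 282.07670851232547, 'cy': 210.97005122876394, 'hand_eye': array([[-1.52599509e-04,  9.47625454e-01,  3.19383743e-01,
         8.21531478e-02],
       [ 9.99999757e-01, -7.27812452e-05,  6.93738605e-04,
         1.77023036e-04],
       [ 6.80649507e-04,  3.19383771e-01, -9.47625213e-01,
        -1.21094612e-01],
       [ 0.00000000e+00,  0.00000000e+00,  0.00000000e+00,
         1.00000000e+00]])}
```

View pics/s0.png

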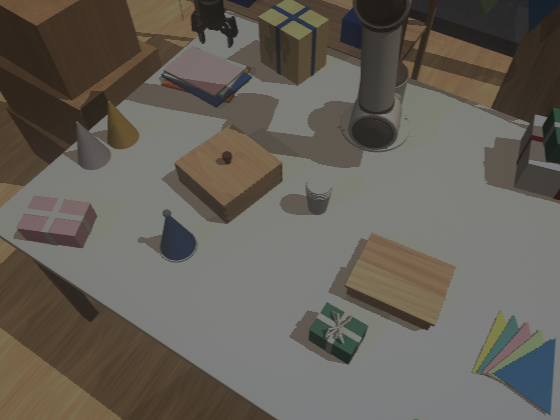

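View pics/t0.png

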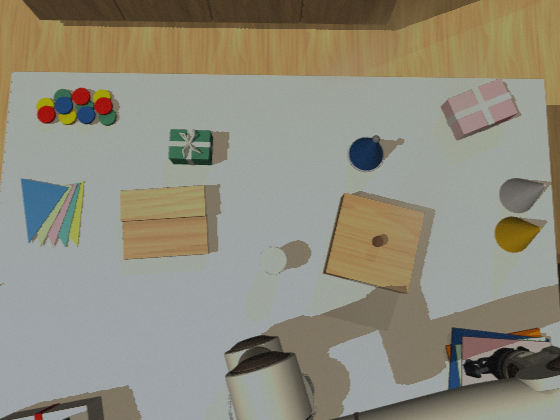

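The scene view shows the closed box with its knob at (227,157), the blue hat at (175,235), the cups at (318,195), the stand at (400,280) and the gift at (338,332). The top view shows the knob at (379,241) and the lid corners at about (346,192), (425,207), (407,292) and (325,273). The stand spans (121,190) to (208,258), with its step edge near y=220. The gift is at (190,146), the hat at (366,153) and the cups at (273,261).

```bash
cat > h.py <<'E'
import numpy as np,cv2
from scipy.spatial.transform import Rotation as R
from workcell import *
def pose(n,o=None):
    c=camera_info(n)
    if n!="wrist": return c,np.array(c["cam_to_world"])
    o=o or get_obs(); T=np.eye(4); T[:3,:3]=R.from_euler("xyz",o["tcp_rot"],degrees=True).as_matrix(); T[:3,3]=o["ee_pos"]
    return c,T@np.array(c["hand_eye"])
def ray(cp,u,v):
    c,T=cp; d=T[:3,:3]@np.array([(u-c["cx"])/c["fx"],-(v-c["cy"])/c["fy"],-1]); return T[:3,3],d
def onplane(cp,u,v,z):
    p,d=ray(cp,u,v); return p+d*(z-p[2])/d[2]
def cloud(cp,D):
    c,T=cp; v,u=np.mgrid[:D.shape[0],:D.shape[1]]
    P=np.stack([(u-c["cx"])/c["fx"]*D,-(v-c["cy"])/c["fy"]*D,-D],-1); return P@T[:3,:3].T+T[:3,3]
def two(cp1,p1,cp2,p2):
    a,d=ray(cp1,*p1);b,e=ray(cp2,*p2)
    s=np.linalg.lstsq(np.stack([d,-e],1),b-a,rcond=None)[0]; A=a+d*s[0];B=b+e*s[1]; return (A+B)/2,np.linalg.norm(A-B)
def rect(P,m):  # min-area rect of masked points, xy
    m=cv2.morphologyEx(m.astype(np.uint8),cv2.MORPH_OPEN,np.ones((3,3)))
    n,l,s,_=cv2.connectedComponentsWithStats(m); k=1+s[1:,4].argmax(); q=P[l==k]
    return cv2.minAreaRect(q[:,:2].astype(np.float32)),np.median(q[:,2]),len(q)
E
python3 - <<'E'
from h import *
f=np.load("first.npz"); ct=pose("top");cs=pose("scene")
print("knob two",two(ct,(379,241),cs,(227,157)))
for nm,cp,D in(("top",ct,f["dt"]),("scene",cs,f["d"])):
    P=cloud(cp,D);Z=P[...,2];X=P[...,0];Y=P[...,1]; ok=D>0
    reg=lambda a,b,c,d:ok&(X>a)&(X<b)&(Y>c)&(Y<d)
    print(nm,"table z",np.median(Z[reg(.2,.6,-.02,.1)]))
    b=reg(.1,.65,-.55,-.02)
    print("lid",rect(P,b&(Z>.085)&(Z<.105))); q=P[b&(Z>.112)&(Z<.14)]; q=q[np.hypot(*(q[:,:2]-np.median(q[:,:2],0)).T)<.03] if len(q) else q
    if len(q): print("knob",q[:,:2].mean(0),q[:,2].max(),len(q))
    s=reg(.15,.6,.15,.65)
    print("up",rect(P,s&(Z>.052)&(Z<.07)));print("low",rect(P,s&(Z>.03)&(Z<.048)))
    print("cups",rect(P,reg(.2,.45,-.1,.15)&(Z>.1)&(Z<.13)))
    print("hat",rect(P,reg(.5,.8,-.4,-.05)&(Z>.02)&(Z<.2)));print("gift",rect(P,reg(.5,.8,.0,.5)&(Z>.06)&(Z<.1)))
E
```

```text
knob two (array([ 0.46132292, -0.28860357,  0.11725306]), np.float64(0.006747922061578867))
top table z 0.0013476827107429257
lid (((0.46265164017677307, -0.28523877263069153), (0.23760150372982025, 0.23687133193016052), 76.64982604980469), np.float64(0.09443127000319174), 6750)
knob [ 0.46166708 -0.28373803] 0.13714560087191785 94
up (((0.5628708004951477, 0.33300554752349854), (0.08465050905942917, 0.2518828213214874), 3.119586706161499), np.float64(0.06065759990143227), 2157)
low (((0.47062909603118896, 0.32518112659454346), (0.11205286532640457, 0.250186026096344), 4.747623443603516), np.float64(0.04035222390068438), 3113)
cups (((0.4055134057998657, 0.005383230745792389), (0.07803090661764145, 0.07558582723140717), 1.3761978149414062), np.float64(0.11708720898409841), 627)
hat (((0.5291329622268677, -0.2917219400405884), (0.22027599811553955, 0.10595531016588211), 77.3448715209961), np.float64(0.09449304653196011), 2178)
gift (((0.7463211417198181, 0.2600133717060089), (0.12161707878112793, 0.09494810551404953), 89.49311065673828), np.float64(0.07650847016995055), 1241)
scene ta
[... 288 characters left out ...]
697049617767, 0.24935461580753326), 4.917484760284424), np.float64(0.060914301604086285), 2397)
low (((0.46379178762435913, 0.3256698250770569), (0.10438133031129837, 0.24958141148090363), 4.780433177947998), np.float64(0.0408693417677185), 2760)
cups (((0.4068911373615265, 0.006622143089771271), (0.07559394836425781, 0.0758984163403511), 80.37663269042969), np.float64(0.11767267095541611), 503)
hat (((0.5520309209823608, -0.2857288122177124), (0.2280937284231186, 0.10395361483097076), 89.94696044921875), np.float64(0.0933249022564333), 2377)
gift (((0.7466681599617004, 0.25981709361076355), (0.12193717807531357, 0.09368813037872314), 87.62309265136719), np.float64(0.0764059488627582), 1736)
```

Emit:
servo_tool:
  rows:
    - {"offset":[0.5,-0.17,0],"yaw":0,"claw":0}
    - {"offset":[0.88,-0.34,0],"yaw":0,"claw":0}
    - {"offset":[0.88,-0.34,0],"yaw":0,"claw":0}
    - {"offset":[0.88,-0.34,0],"yaw":0,"claw":0}
  squeeze: 40

```text
time: 0.6
ee_pos: [0.241, -0.4647, 0.2531]
tcp_rot: [-180.0, 0.0, 17.8]
wrist_force: [-0.5, 0.4, -0.3]
opening: 0.085
grasp_force: 0.0
```

Emit:
servo_tool:
  rows:
    - {"offset":[0.5,-0.17,0],"yaw":0,"claw":0}
    - {"offset":[0.88,-0.34,0],"yaw":0,"claw":0}
    - {"offset":[0.88,-0.34,0],"yaw":0,"claw":0}
    - {"offset":[0.88,-0.34,0],"yaw":0,"claw":0}

```text
time: 1.1
ee_pos: [0.314, -0.4061, 0.2531]
tcp_rot: [-180.0, 0.0, 17.7]
wrist_force: [0.0, 0.6, -0.8]
opening: 0.0854
grasp_force: 0.0
```

Emit:
servo_tool:
  rows:
    - {"offset":[0.5,-0.17,0],"yaw":0,"claw":0}
    - {"offset":[0.88,-0.34,0],"yaw":0,"claw":0}
    - {"offset":[0.88,-0.34,0],"yaw":0,"claw":0}
    - {"offset":[0.88,-0.34,0],"yaw":0,"claw":0}

```text
time: 1.6
ee_pos: [0.3873, -0.3471, 0.2532]
tcp_rot: [-180.0, 0.0, 17.7]
wrist_force: [-0.1, -0.2, 0.2]
opening: 0.0852
grasp_force: 0.0
```

Emit:
servo_tool:
  rows:
    - {"offset":[0.5,-0.2,0],"yaw":-0.05,"claw":0}
    - {"offset":[0.5,-0.2,0],"yaw":-0.1,"claw":0}
    - {"offset":[0.5,-0.2,0],"yaw":-0.16,"claw":0}
    - {"offset":[0.5,-0.2,0],"yaw":-0.21,"claw":0}
    - {"offset":[0.5,-0.2,0],"yaw":-0.27,"claw":0}
    - {"offset":[0.5,-0.2,0],"yaw":-0.327,"claw":0}
    - {"offset":[0.5,-0.2,0],"yaw":-0.327,"claw":0}
    - {"offset":[0.5,-0.2,0],"yaw":-0.327,"claw":0}

```text
time: 2.6
ee_pos: [0.429, -0.3126, 0.2533]
tcp_rot: [180.0, 0.0, 76.3]
wrist_force: [0.2, -0.3, -1.2]
opening: 0.0853
grasp_force: 0.0
```

```bash
python3 - <<'E'
from h import *
cp=pose("wrist"); i,D=camera("wrist"); P=cloud(cp,D); Z=P[...,2]
cv2.imwrite("pics/w1.png",i[:,:,::-1])
m=(D>0)&(Z>.113)&(Z<.16)&(np.hypot(P[...,0]-.462,P[...,1]+.285)<.05); q=P[m]
print("knob",len(q),q.mean(0),cv2.minEnclosingCircle(q[:,:2].astype(np.float32)),np.percentile(q[:,2],[5,50,98]))
l=(D>0)&(Z>.085)&(Z<.105); print(rect(P,l))
t,D=camera("top"); ct=pose("top"); P=cloud(ct,D); X,Y,Z=P[...,0],P[...,1],P[...,2]
a=(X>.1)&(X<.6)&(Y<-.36)&(Y>-.8)&(Z>.008)&(D>0)
H=np.zeros((20,22),int)
for p in P[a]: H[int((p[0]-.1)/.025),int((p[1]+.8)/.02)]+=1
print(H)
go(.462,-.2845,.126,76.6)
E
```

```text
knob 1175 [ 0.46186391 -0.28521519  0.12947519] ((0.4622005224227905, -0.2867661416530609), 0.015159184113144875) [0.12422089 0.13004896 0.13155478]
(((0.46222537755966187, -0.28666356205940247), (0.23658522963523865, 0.23673129081726074), 76.38137817382812), np.float64(0.09432588096134775), 71749)
[[  8  63  65  66  65  67  64  64  66  64  65  61  68  86  49   0   1   0
    2   1   2   0]
 [ 13  62  59  67  68  60  66  63  66  63  65  64  66  88  49   0   0   2
    1   1   0   0]
 [ 18  65  59  66  62  63  66  64  60  65  64  67  64  84  60   1   1   1
    3   1   0   0]
 [ 27  60  68  68  72  61  71  69  67  67  64  64  69  86  26   0   1   0
    1   0   0   0]
 [  0  50  58  43  35  26  23  30  35  42  45  47  52  61  17   1   1   1
    1   0   0   0]
 [  1   4   2   0   0   2   0   2   0   1   0   0   0   0   2   0   2   0
    0   0   0   0]
 [  0   2   0   0   0   1   0   1   0   0   0   1   0   0   1   0   0   0
    0   0   0   0]
 [  1   0   1   1   1   1   1   0   0   0   1   1   1   0   0   2   0   0
    0   0   0   0]
 [  1   0   1   0   1   0   2   0   1   1   1   0   0   
[... 452 characters left out ...]
 0   0   0   0   0   0   0   0
    0   0   0  76]
 [  0   1   6  42  94  78  11   0   0   0   0   0   0   0   0   0   0   0
    0   0   0   4]
 [  0   0   0  21 122 148  84   0   0   0   0   0   0   0   0   0   0   0
    0   0   0   0]
 [  0   0   0   3 102 124  78   0   0   0   0   0   0   0   0   0   0   0
    0   0   0   8]
 [  1   1   0   8  50  73   8   2   1   0   0   0   0   0   0   0   0   0
    0  15  47  44]
 [  1   0  13  22  10   1   1   2   3   0   2   0   0   0   0   0   0   0
    0   7  21  31]
 [  2  11  58  95 113  23   2   2   1   1   1   0   0   0   0   0   1   0
    2   0   0   1]]
shift [0.347 0.253 1.273] turn -0.001 | at [ 0.4293 -0.3123  0.2533] [180.     0.    76.42]
```

View pics/w1.png

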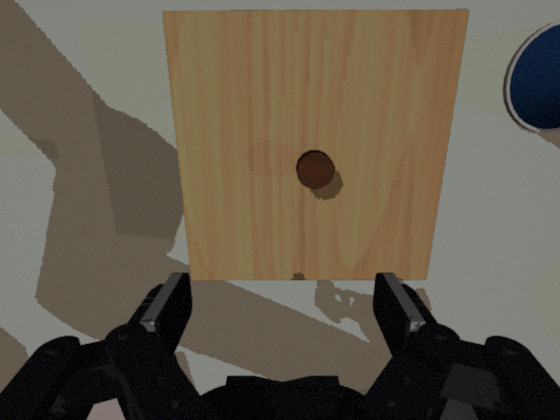

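The wrist view shows the lid from about (165,10) to (468,280) with the knob at (315,170), and the hat at the right edge. The lid centre is (0.462,-0.2866) and the knob top is at 0.130.

Emit:
servo_tool:
  rows:
    - {"offset":[0.327,0.258,0.2],"yaw":0,"claw":0.1}
    - {"offset":[0.327,0.258,0.6],"yaw":0,"claw":0.1}
    - {"offset":[0.327,0.258,0.8],"yaw":0,"claw":0.1}
    - {"offset":[0.327,0.258,0.8],"yaw":0,"claw":0.1}
  squeeze: 60

```text
time: 3.2
ee_pos: [0.4615, -0.2856, 0.1718]
tcp_rot: [-179.8, -0.0, 76.5]
wrist_force: [-0.3, 0.4, 0.9]
opening: 0.0768
grasp_force: 0.0
```

Emit:
servo_tool:
  rows:
    - {"offset":[0,0,0.2],"yaw":0,"claw":0.2}
    - {"offset":[0,0,0.47],"yaw":0,"claw":0.2}
    - {"offset":[0,0,0.47],"yaw":0,"claw":0.3}
    - {"offset":[0,0,0.47],"yaw":0,"claw":0.8}
    - {"offset":[0,0,0.47],"yaw":0,"claw":0.8}
    - {"offset":[0,0,0.47],"yaw":0,"claw":0.8}
    - {"offset":[0,0,0.47],"yaw":0,"claw":0.8}
    - {"offset":[0,0,0.47],"yaw":0,"claw":0.8}

```text
time: 4.2
ee_pos: [0.4627, -0.2865, 0.1284]
tcp_rot: [179.9, 0.1, 76.6]
wrist_force: [-1.6, 0.2, 4.9]
opening: 0.0283
grasp_force: 59.0
```

Emit:
servo_tool:
  rows:
    - {"offset":[0,0,-0.1],"yaw":0,"claw":0.8}
    - {"offset":[0,0,-0.3],"yaw":0,"claw":0.8}
    - {"offset":[0,0,-0.6],"yaw":0,"claw":0.8}
    - {"offset":[0,0,-0.6],"yaw":0,"claw":0.8}

```text
time: 4.7
ee_pos: [0.4632, -0.2866, 0.1889]
tcp_rot: [179.8, 0.1, 76.6]
wrist_force: [0.5, -0.2, -3.6]
opening: 0.0281
grasp_force: 59.9
```

```bash
python3 - <<'E'
from h import *
o=get_obs();print(o["opening"],o["grasp_force"])
go(.347,-.545,.19,90)
E
```

```text
0.02809218267652352 59.945241808891296
shift [-2.783 -0.532 -0.009] turn -0.074 | at [ 0.4632 -0.2866  0.1889] [1.7977e+02 8.0000e-02 7.6610e+01]
```

Emit:
servo_tool:
  rows:
    - {"offset":[-0.3,-0.06,0],"yaw":0,"claw":0.8}
    - {"offset":[-0.6,-0.12,0],"yaw":0,"claw":0.8}
    - {"offset":[-0.93,-0.18,0],"yaw":0,"claw":0.8}
    - {"offset":[-0.93,-0.18,0],"yaw":0,"claw":0.8}

```text
time: 5.2
ee_pos: [0.422, -0.3737, 0.1848]
tcp_rot: [-179.9, -0.0, 76.5]
wrist_force: [0.4, -0.5, -3.6]
opening: 0.0282
grasp_force: 59.7
```

Emit:
servo_tool:
  rows:
    - {"offset":[-0.3,-0.06,0],"yaw":0,"claw":0.8}
    - {"offset":[-0.6,-0.12,0],"yaw":0,"claw":0.8}
    - {"offset":[-0.93,-0.18,0],"yaw":0,"claw":0.8}
    - {"offset":[-0.93,-0.18,0],"yaw":0,"claw":0.8}

```text
time: 5.7
ee_pos: [0.3834, -0.4595, 0.185]
tcp_rot: [-179.9, -0.0, 76.5]
wrist_force: [-0.4, 1.2, -3.1]
opening: 0.0283
grasp_force: 59.8
```

Emit:
servo_tool:
  rows:
    - {"offset":[-0.3,-0.06,0],"yaw":-0.02,"claw":0.8}
    - {"offset":[-0.6,-0.12,0],"yaw":-0.04,"claw":0.8}
    - {"offset":[-0.93,-0.18,0],"yaw":-0.074,"claw":0.8}
    - {"offset":[-0.93,-0.18,0],"yaw":-0.074,"claw":0.8}
    - {"offset":[-0.93,-0.18,0],"yaw":-0.074,"claw":0.8}

```text
time: 6.32
ee_pos: [0.3457, -0.5439, 0.1857]
tcp_rot: [-180.0, -0.1, 89.9]
wrist_force: [-0.7, 0.3, -3.5]
opening: 0.0282
grasp_force: 59.9
```

Emit:
servo_tool:
  rows:
    - {"offset":[0,0,0.3],"yaw":0,"claw":0.8}
    - {"offset":[0,0,0.7],"yaw":0,"claw":0.8}
    - {"offset":[0,0,1.0],"yaw":0,"claw":0.8}
    - {"offset":[0,0,1.0],"yaw":0,"claw":0.8}

```text
time: 6.82
ee_pos: [0.345, -0.5425, 0.0838]
tcp_rot: [-179.9, -0.2, 90.0]
wrist_force: [0.7, 0.5, -2.9]
opening: 0.0281
grasp_force: 59.8
```

Emit:
servo_tool:
  rows:
    - {"offset":[0,0,0.2],"yaw":0,"claw":0.8}
    - {"offset":[0,0,0.3],"yaw":0,"claw":0.8}
    - {"offset":[0,0,0.36],"yaw":0,"claw":0.8}
    - {"offset":[0,0,0.4],"yaw":0,"claw":0.8}
    - {"offset":[0,0,0.4],"yaw":0,"claw":0.8}

```text
time: 7.45
ee_pos: [0.3451, -0.5452, 0.0467]
tcp_rot: [180.0, 0.0, 89.9]
wrist_force: [-0.6, 0.9, -3.1]
opening: 0.028
grasp_force: 60.2
```

```bash
python3 - <<'E'
from h import *
o=get_obs();print(o["opening"],o["grasp_force"],o["wrist_force"])
go(.347,-.545,.047,90)
E
```

```text
0.02798118253343749 60.22246599197388 [-0.63718033  0.94720715 -3.12588925]
shift [ 0.002  0.019 -0.003] turn -0.0 | at [ 0.3451 -0.5452  0.0467] [1.7998e+02 3.0000e-02 8.9920e+01]
```

Emit:
servo_tool:
  rows:
    - {"offset":[0,0,0.02],"yaw":0,"claw":0.8}
    - {"offset":[0,0,0.02],"yaw":0,"claw":0.2}
    - {"offset":[0,0,0.02],"yaw":0,"claw":0}
    - {"offset":[0,0,0.02],"yaw":0,"claw":0}
    - {"offset":[0,0,-0.2],"yaw":0,"claw":0}
    - {"offset":[0,0,-0.6],"yaw":0,"claw":0}
    - {"offset":[0,0,-1],"yaw":0,"claw":0}
    - {"offset":[0,0,-1],"yaw":0,"claw":0}

```text
time: 8.45
ee_pos: [0.3459, -0.5463, 0.1502]
tcp_rot: [179.8, 0.3, 89.9]
wrist_force: [0.7, 0.2, 0.1]
opening: 0.0851
grasp_force: 0.0
```

Emit:
servo_tool:
  rows:
    - {"offset":[0.4,0.3,-0.4],"yaw":0,"claw":0}
    - {"offset":[0.8,0.6,-0.9],"yaw":0,"claw":0}
    - {"offset":[0.8,0.6,-0.9],"yaw":0,"claw":0}
    - {"offset":[0.8,0.6,-0.9],"yaw":0,"claw":0}

```text
time: 8.95
ee_pos: [0.4054, -0.465, 0.2356]
tcp_rot: [-180.0, 0.0, 90.0]
wrist_force: [0.2, 0.0, -0.7]
opening: 0.0856
grasp_force: 0.0
```

Emit:
servo_tool:
  rows:
    - {"offset":[0.4,0.3,-0.3],"yaw":0.03,"claw":0}
    - {"offset":[0.8,0.6,-0.6],"yaw":0.074,"claw":0}
    - {"offset":[0.8,0.6,-0.6],"yaw":0.074,"claw":0}
    - {"offset":[0.8,0.6,-0.6],"yaw":0.074,"claw":0}

```text
time: 9.45
ee_pos: [0.4647, -0.3859, 0.2941]
tcp_rot: [-179.9, -0.0, 76.6]
wrist_force: [-0.1, -0.4, 0.6]
opening: 0.0852
grasp_force: 0.0
```

```bash
python3 - <<'E'
from h import *
print(get_obs()["ee_pos"],get_obs()["tcp_rot"])
cp=pose("wrist"); i,D=camera("wrist"); np.savez("w2.npz",i=i,D=D,T=cp[1])
cv2.imwrite("pics/w2.png",i[:,:,::-1])
t,D=camera("top"); ct=pose("top"); P=cloud(ct,D); X,Y,Z=P[...,0],P[...,1],P[...,2]
a=(X>.15)&(X<.55)&(Y<-.38)&(Y>-.7)&(D>0)
print("lid",rect(P,a&(Z>.006)&(Z<.022)))
cv2.imwrite("pics/t2.png",cv2.resize(t[120:330,230:480,::-1],None,fx=2.4,fy=2.4))
E
```

```text
[ 0.464673   -0.38591701  0.29413144] [-1.79853010e+02 -4.81202783e-02  7.66433037e+01]
lid (((0.3062022030353546, -0.5894374847412109), (0.1467777043581009, 0.1550506055355072), 89.30126953125), np.float64(0.012243256014383586), 1436)
```

View pics/w2.png

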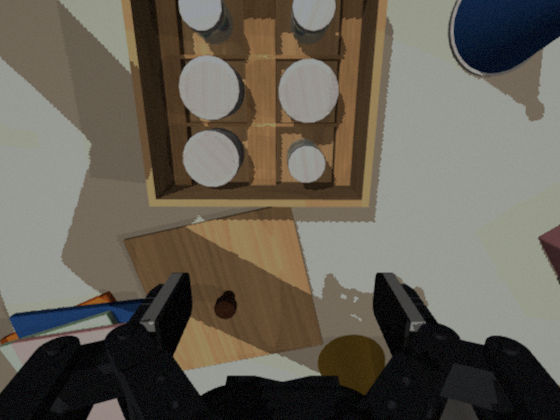

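View pics/t2.png

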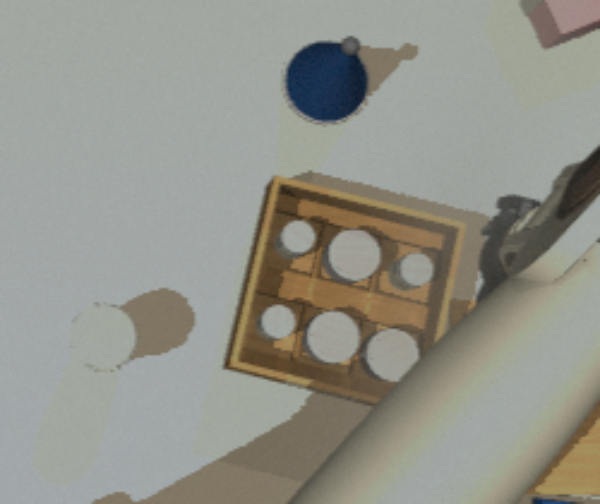

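The wrist view shows six items in the box. Jar caps are at (200,10), (313,10) and (307,160), and tins at (209,87), (308,90) and (211,157). The lid lies on the table around (225,290), with the books to its left and the gold cone at (350,360). The top crop shows the same layout, with the cups and hat undisturbed.

```bash
cat >> h.py <<'E'
def discs(P,D,zlo,zhi,cx,cy,r=.11):
    "flat-topped things between two heights: centre, radius, height"
    m=((D>0)&(P[...,2]>zlo)&(P[...,2]<zhi)&(np.hypot(P[...,0]-cx,P[...,1]-cy)<r)).astype(np.uint8)
    m=cv2.morphologyEx(m,cv2.MORPH_OPEN,np.ones((5,5))); n,l,s,_=cv2.connectedComponentsWithStats(m); out=[]
    for k in range(1,n):
        if s[k,4]<120: continue
        q=P[l==k]; c,rr=cv2.minEnclosingCircle(q[:,:2].astype(np.float32)); out.append((c[0],c[1],rr,np.median(q[:,2]),s[k,4]))
        print("disc xy %.4f %.4f r %.4f z %.4f n %d"%out[-1])
    return out
E
python3 - <<'E'
from h import *
f=np.load("w2.npz"); cp=(camera_info("wrist"),f["T"]); P=cloud(cp,f["D"]);D=f["D"];Z=P[...,2]
m=(D>0)&(Z>.006)&(Z<.025)&(P[...,0]>.2)&(P[...,0]<.48)&(P[...,1]<-.42)&(P[...,1]>-.67)
print(rect(P,m)); q=P[m]; q=q[(q[:,0]>.26)&(q[:,0]<.44)&(q[:,1]>-.63)&(q[:,1]<-.45)]; A=np.c_[q[:,:2],np.ones(len(q))]; print("plane",np.linalg.lstsq(A,q[:,2],rcond=None)[0],len(q),q[:,2].mean())
b=(.4622,-.2866)
print("caps/tins"); discs(P,D,.066,.08,*b,r=.13); discs(P,D,.054,.0635,*b,r=.13)
go(.4622,-.3,.3,76.6)
E
```

```text
(((0.34598907828330994, -0.5454753637313843), (0.2368958294391632, 0.23593060672283173), 89.95050811767578), np.float64(0.012200000588615645), 19956)
plane [-0.00020881  0.00096842  0.01282363] 11834 0.012231730869057779
caps/tins
disc xy 0.4293 -0.2052 r 0.0204 z 0.0763 n 1182
disc xy 0.5312 -0.2301 r 0.0203 z 0.0762 n 1195
disc xy 0.3642 -0.2227 r 0.0287 z 0.0731 n 343
disc xy 0.4946 -0.3710 r 0.0205 z 0.0762 n 1110
disc xy 0.4128 -0.2729 r 0.0318 z 0.0605 n 3067
disc xy 0.5131 -0.2996 r 0.0320 z 0.0604 n 3040
disc xy 0.3926 -0.3440 r 0.0321 z 0.0604 n 2528
shift [ 0.833 -0.22  -0.056] turn -0.0 | at [ 0.4642 -0.3862  0.2942] [-1.7984e+02 -6.0000e-02  7.6560e+01]
```

```bash
cat >> h.py <<'E'
def plan(wps,start=None):
    "numbers of each call along waypoints (x,y,z,yaw): tool shift and turn"
    o=get_obs(); p=np.array(o["ee_pos"]);y=o["tcp_rot"][2]
    for w in wps:
        w=np.array(w,float); t=-((w[3]-y+180)%360-180)/180
        F=lambda a:R.from_euler("xyz",[180,0,a],degrees=True).as_matrix()
        d=F(y).T@(w[:3]-p)/.1; n=max(1,int(np.ceil(abs(d).max()-.005)))
        # the turn comes with the last call of a leg
        print("->",w,"calls",n,"each",(d/n).round(3),"last turn",round(t,3)); p,y=w[:3],w[3]
E
python3 - <<'E'
from h import *
plan([(.4293,-.2052,.20,76.6),(.4293,-.2052,.058,76.6),(.4293,-.2052,.22,76.6),(.5,.20,.24,76.6),(.50,.20,.24,94.8)])
E
```

```text
-> [ 0.4293 -0.2052  0.2    76.6   ] calls 2 each [ 0.839 -0.38   0.471] last turn -0.0
-> [ 4.293e-01 -2.052e-01  5.800e-02  7.660e+01] calls 2 each [ 0.   -0.    0.71] last turn -0.0
-> [ 0.4293 -0.2052  0.22   76.6   ] calls 2 each [ 0.    0.   -0.81] last turn -0.0
-> [ 0.5   0.2   0.24 76.6 ] calls 5 each [ 0.821 -0.05  -0.04 ] last turn -0.0
-> [ 0.5   0.2   0.24 94.8 ] calls 1 each [0. 0. 0.] last turn -0.101
```

Emit:
servo_tool:
  rows:
    - {"offset":[0.4,-0.19,0.2],"yaw":0,"claw":0.25}
    - {"offset":[0.839,-0.38,0.471],"yaw":0,"claw":0.25}
    - {"offset":[0.839,-0.38,0.471],"yaw":0,"claw":0.25}
  squeeze: 40

```text
time: 9.93
ee_pos: [0.4451, -0.2925, 0.2451]
tcp_rot: [-179.6, -0.2, 76.7]
wrist_force: [-0.1, -0.9, 0.4]
opening: 0.0646
grasp_force: 0.0
```

Emit:
servo_tool:
  rows:
    - {"offset":[0.4,-0.19,0.2],"yaw":0,"claw":0.25}
    - {"offset":[0.839,-0.38,0.471],"yaw":0,"claw":0.25}
    - {"offset":[0.839,-0.38,0.471],"yaw":0,"claw":0.25}
    - {"offset":[0.839,-0.38,0.471],"yaw":0,"claw":0.25}

```text
time: 10.42
ee_pos: [0.4305, -0.2054, 0.2027]
tcp_rot: [179.9, 0.0, 76.6]
wrist_force: [-0.4, 0.1, 0.8]
opening: 0.064
grasp_force: 0.0
```

```bash
python3 - <<'E'
from h import *
plan([(.4293,-.2052,.058,76.6)])
cp=pose("wrist"); i,D=camera("wrist"); P=cloud(cp,D); discs(P,D,.068,.08,.4622,-.2866,r=.11)
t,D=camera("top"); P=cloud(pose("top"),D); print('top');discs(P,D,.068,.08,.4622,-.2866,r=.12)
E
```

```text
-> [ 4.293e-01 -2.052e-01  5.800e-02  7.660e+01] calls 2 each [-0.    -0.006  0.724] last turn -0.0
disc xy 0.4292 -0.2044 r 0.0205 z 0.0762 n 1851
disc xy 0.5317 -0.2286 r 0.0208 z 0.0761 n 1917
top
```

Emit:
servo_tool:
  rows:
    - {"offset":[0,-0.01,0.35],"yaw":0,"claw":0.25}
    - {"offset":[0,-0.01,0.72],"yaw":0,"claw":0.25}
    - {"offset":[0,-0.01,0.72],"yaw":0,"claw":0.25}
    - {"offset":[0,-0.01,0.72],"yaw":0,"claw":0.25}

```text
time: 11.02
ee_pos: [0.4299, -0.2049, 0.1318]
tcp_rot: [179.9, 0.0, 76.6]
wrist_force: [1.0, 0.4, 0.4]
opening: 0.0639
grasp_force: 0.0
```

Emit:
servo_tool:
  rows:
    - {"offset":[0,0,0.3],"yaw":0,"claw":0.25}
    - {"offset":[0,0,0.5],"yaw":0,"claw":0.25}
    - {"offset":[0,0,0.72],"yaw":0,"claw":0.25}
    - {"offset":[0,0,0.72],"yaw":0,"claw":0.25}
    - {"offset":[0,0,0.72],"yaw":0,"claw":0.6}
    - {"offset":[0,0,0.72],"yaw":0,"claw":0.6}
    - {"offset":[0,0,0.72],"yaw":0,"claw":0.6}
    - {"offset":[0,0,0.72],"yaw":0,"claw":0.6}
    - {"offset":[0,0,0.72],"yaw":0,"claw":0.6}

```text
time: 12.15
ee_pos: [0.4299, -0.2045, 0.0597]
tcp_rot: [179.9, 0.0, 76.6]
wrist_force: [-0.9, -0.6, 5.4]
opening: 0.041
grasp_force: 40.0
```

Emit:
servo_tool:
  rows:
    - {"offset":[0,0,-0.1],"yaw":0,"claw":0.6}
    - {"offset":[0,0,-0.4],"yaw":0,"claw":0.6}
    - {"offset":[0,0,-0.9],"yaw":0,"claw":0.6}
    - {"offset":[0,0,-0.9],"yaw":0,"claw":0.6}

```text
time: 12.65
ee_pos: [0.4309, -0.2048, 0.1526]
tcp_rot: [179.6, 0.1, 76.6]
wrist_force: [-0.2, -0.4, -1.4]
opening: 0.0413
grasp_force: 40.9
```

Emit:
servo_tool:
  rows:
    - {"offset":[0,0,-0.4],"yaw":0,"claw":0.6}
    - {"offset":[0,0,-0.8],"yaw":0,"claw":0.6}
    - {"offset":[0,0,-0.8],"yaw":0,"claw":0.6}
    - {"offset":[0,0,-0.8],"yaw":0,"claw":0.6}

```text
time: 13.15
ee_pos: [0.429, -0.2039, 0.227]
tcp_rot: [-179.9, -0.0, 76.6]
wrist_force: [0.2, 0.3, -2.6]
opening: 0.0413
grasp_force: 41.1
```

Emit:
servo_tool:
  rows:
    - {"offset":[0.4,-0.02,-0.02],"yaw":0,"claw":0.6}
    - {"offset":[0.82,-0.05,-0.04],"yaw":0,"claw":0.6}
    - {"offset":[0.82,-0.05,-0.04],"yaw":0,"claw":0.6}

```text
time: 13.52
ee_pos: [0.4431, -0.1211, 0.2306]
tcp_rot: [-179.9, -0.0, 76.8]
wrist_force: [-0.0, -0.9, -1.6]
opening: 0.0409
grasp_force: 41.1
```

Emit:
servo_tool:
  rows:
    - {"offset":[0.41,-0.02,-0.02],"yaw":0,"claw":0.6}
    - {"offset":[0.82,-0.05,-0.04],"yaw":0,"claw":0.6}
    - {"offset":[0.82,-0.05,-0.04],"yaw":0,"claw":0.6}

```text
time: 13.9
ee_pos: [0.4573, -0.0409, 0.2348]
tcp_rot: [-179.9, 0.0, 76.8]
wrist_force: [-1.2, -0.5, -1.1]
opening: 0.0412
grasp_force: 41.1
```

Emit:
servo_tool:
  rows:
    - {"offset":[0.41,-0.02,-0.02],"yaw":0,"claw":0.6}
    - {"offset":[0.82,-0.05,-0.04],"yaw":0,"claw":0.6}
    - {"offset":[0.82,-0.05,-0.04],"yaw":0,"claw":0.6}

```text
time: 14.28
ee_pos: [0.4716, 0.0395, 0.239]
tcp_rot: [-179.9, 0.0, 76.7]
wrist_force: [-0.2, 0.3, -1.3]
opening: 0.0411
grasp_force: 41.1
```

Emit:
servo_tool:
  rows:
    - {"offset":[0.41,-0.02,-0.02],"yaw":0,"claw":0.6}
    - {"offset":[0.82,-0.05,-0.04],"yaw":0,"claw":0.6}
    - {"offset":[0.82,-0.05,-0.04],"yaw":0,"claw":0.6}

```text
time: 14.65
ee_pos: [0.4859, 0.12, 0.243]
tcp_rot: [-179.9, 0.1, 76.7]
wrist_force: [0.1, -1.0, -2.3]
opening: 0.0413
grasp_force: 41.1
```

Emit:
servo_tool:
  rows:
    - {"offset":[0.41,-0.02,-0.02],"yaw":-0.05,"claw":0.6}
    - {"offset":[0.82,-0.05,-0.04],"yaw":-0.101,"claw":0.6}
    - {"offset":[0.82,-0.05,-0.04],"yaw":-0.101,"claw":0.6}
    - {"offset":[0.82,-0.05,-0.04],"yaw":-0.101,"claw":0.6}
    - {"offset":[0.82,-0.05,-0.04],"yaw":-0.101,"claw":0.6}

```text
time: 15.28
ee_pos: [0.4999, 0.1991, 0.2481]
tcp_rot: [-180.0, 0.0, 94.7]
wrist_force: [-0.1, 0.2, -1.7]
opening: 0.0413
grasp_force: 41.2
```

```bash
python3 - <<'E'
from h import *
cp=pose("wrist"); i,D=camera("wrist"); np.savez("w3.npz",i=i,D=D,T=cp[1]); P=cloud(cp,D)
cv2.imwrite("pics/w3.png",i[:,:,::-1]); Z=P[...,2]; g=(D>0)&(P[...,1]>.17)
print("up",rect(P,g&(Z>.052)&(Z<.068)));print("low",rect(P,g&(Z>.032)&(Z<.048)))
E
```

```text
up (((0.5741708874702454, 0.2894877791404724), (0.09231685847043991, 0.16260762512683868), 4.558285713195801), np.float64(0.06035785541844155), 18964)
low (((0.4741996228694916, 0.2831546664237976), (0.1112470030784607, 0.16826647520065308), 4.768382549285889), np.float64(0.04038223573546146), 20986)
```

View pics/w3.png

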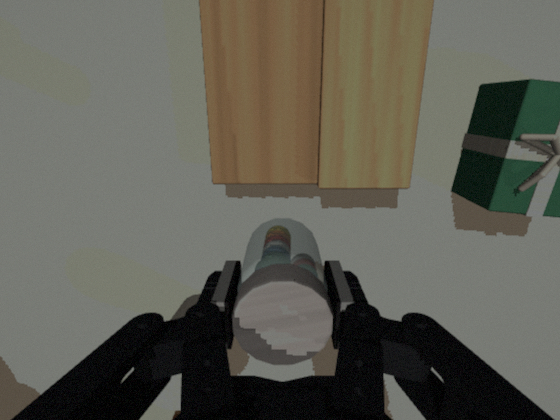

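The wrist view shows the jar held with its cap at (285,310). The stand's near end is at row 185, its step edge is near u=322, and the gift is to the right.

```bash
python3 - <<'E'
from h import *
f=np.load("w3.npz"); P=cloud((camera_info("wrist"),f["T"]),f["D"]); m=np.zeros(f["D"].shape,bool); m[295:345,255:315]=1; q=P[m&(f["D"]>0)]
A=np.c_[q[:,:2],np.ones(len(q))]; s=np.linalg.lstsq(A,q[:,2],rcond=None)[0]; r=abs(A@s-q[:,2])<.003
print("cap slope",np.linalg.lstsq(A[r],q[r,2],rcond=None)[0][:2],q[r].mean(0),get_obs()["ee_pos"])
plan([(.5649,.3978,.20,94.8),(.5649,.3978,.115,94.8)])
E
```

```text
cap slope [-0.00310991  0.00344569] [0.50068215 0.2012446  0.26473006] [0.49990192 0.19928464 0.24815946]
-> [ 0.5649  0.3978  0.2    94.8   ] calls 2 each [0.963 0.405 0.241] last turn -0.001
-> [ 0.5649  0.3978  0.115  94.8   ] calls 1 each [-0.   -0.    0.85] last turn -0.0
```

Emit:
servo_tool:
  rows:
    - {"offset":[0.45,0.2,0.1],"yaw":0,"claw":0.6}
    - {"offset":[0.963,0.405,0.241],"yaw":0,"claw":0.6}
    - {"offset":[0.963,0.405,0.241],"yaw":0,"claw":0.6}

```text
time: 15.7
ee_pos: [0.5323, 0.3017, 0.2212]
tcp_rot: [-179.8, 0.1, 94.9]
wrist_force: [-0.3, -0.2, -1.6]
opening: 0.0409
grasp_force: 41.5
```

Emit:
servo_tool:
  rows:
    - {"offset":[0.45,0.2,0.1],"yaw":0,"claw":0.6}
    - {"offset":[0.963,0.405,0.241],"yaw":0,"claw":0.6}
    - {"offset":[0.963,0.405,0.241],"yaw":0,"claw":0.6}
    - {"offset":[0.963,0.405,0.241],"yaw":0,"claw":0.6}

```text
time: 16.2
ee_pos: [0.5646, 0.3982, 0.2002]
tcp_rot: [-180.0, 0.0, 94.7]
wrist_force: [-0.0, 0.1, -1.9]
opening: 0.0412
grasp_force: 41.6
```

Emit:
servo_tool:
  rows:
    - {"offset":[0,0,0.3],"yaw":0,"claw":0.6}
    - {"offset":[0,0,0.6],"yaw":0,"claw":0.6}
    - {"offset":[0,0,0.8],"yaw":0,"claw":0.6}
    - {"offset":[0,0,0.8],"yaw":0,"claw":0.6}
    - {"offset":[0,0,0.8],"yaw":0,"claw":0.6}

```text
time: 16.82
ee_pos: [0.5651, 0.3987, 0.1223]
tcp_rot: [179.9, -0.1, 94.7]
wrist_force: [0.4, -0.3, -0.6]
opening: 0.041
grasp_force: 41.6
```

```bash
python3 - <<'E'
from h import *
plan([(.5649,.3978,.1135,94.8)]); print(get_obs()["wrist_force"])
E
```

```text
-> [ 0.5649  0.3978  0.1135 94.8   ] calls 1 each [-0.009 -0.003  0.088] last turn -0.0
[ 0.43849561 -0.26042731 -0.62923968]
```

Emit:
servo_tool:
  rows:
    - {"offset":[-0.01,0,0.04],"yaw":0,"claw":0.6}
    - {"offset":[-0.01,0,0.085],"yaw":0,"claw":0.6}
    - {"offset":[-0.01,0,0.085],"yaw":0,"claw":0.6}
    - {"offset":[-0.01,0,0.085],"yaw":0,"claw":0.6}

```text
time: 17.32
ee_pos: [0.565, 0.3984, 0.1138]
tcp_rot: [179.9, -0.1, 94.8]
wrist_force: [-1.7, -3.3, 11.1]
opening: 0.0414
grasp_force: 42.5
```

Emit:
servo_tool:
  rows:
    - {"offset":[0,0,0],"yaw":0,"claw":0.45}
    - {"offset":[0,0,0],"yaw":0,"claw":0.3}
    - {"offset":[0,0,0],"yaw":0,"claw":0.25}
    - {"offset":[0,0,-0.2],"yaw":0,"claw":0.25}
    - {"offset":[0,0,-0.6],"yaw":0,"claw":0.25}
    - {"offset":[0,0,-1],"yaw":0,"claw":0.25}
    - {"offset":[0,0,-1],"yaw":0,"claw":0.25}

```text
time: 18.2
ee_pos: [0.5655, 0.399, 0.2153]
tcp_rot: [179.7, -0.2, 94.8]
wrist_force: [1.0, 0.6, 0.2]
opening: 0.0637
grasp_force: 0.0
```

```bash
python3 - <<'E'
from h import *
plan([(.545,-.10,.23,94.8),(.545,-.10,.23,76.6),(.5315,-.2293,.2,76.6),(.5315,-.2293,.058,76.6)])
t,D=camera("top"); P=cloud(pose("top"),D); discs(P,D,.122,.14,.5649,.3978,r=.06)
E
```

```text
-> [ 0.545 -0.1    0.23  94.8  ] calls 5 each [-0.991 -0.124 -0.029] last turn -0.0
-> [ 0.545 -0.1    0.23  76.6  ] calls 1 each [0. 0. 0.] last turn 0.101
-> [ 0.5315 -0.2293  0.2    76.6   ] calls 2 each [-0.645  0.084  0.15 ] last turn -0.0
-> [ 5.315e-01 -2.293e-01  5.800e-02  7.660e+01] calls 2 each [ 0.   -0.    0.71] last turn -0.0
disc xy 0.5654 0.3993 r 0.0213 z 0.1304 n 154
```

Emit:
servo_tool:
  rows:
    - {"offset":[-0.5,-0.06,-0.03],"yaw":0,"claw":0.25}
    - {"offset":[-0.99,-0.124,-0.03],"yaw":0,"claw":0.25}
    - {"offset":[-0.99,-0.124,-0.03],"yaw":0,"claw":0.25}

```text
time: 18.62
ee_pos: [0.5602, 0.2957, 0.2135]
tcp_rot: [-179.9, 0.1, 94.6]
wrist_force: [0.1, 1.0, 0.1]
opening: 0.0641
grasp_force: 0.0
```

Emit:
servo_tool:
  rows:
    - {"offset":[-0.5,-0.06,-0.03],"yaw":0,"claw":0.25}
    - {"offset":[-0.99,-0.124,-0.03],"yaw":0,"claw":0.25}
    - {"offset":[-0.99,-0.124,-0.03],"yaw":0,"claw":0.25}

```text
time: 19.0
ee_pos: [0.5562, 0.1968, 0.2167]
tcp_rot: [-179.9, 0.0, 94.6]
wrist_force: [0.3, 0.3, 0.6]
opening: 0.064
grasp_force: 0.0
```

Emit:
servo_tool:
  rows:
    - {"offset":[-0.5,-0.06,-0.03],"yaw":0,"claw":0.25}
    - {"offset":[-0.99,-0.124,-0.03],"yaw":0,"claw":0.25}
    - {"offset":[-0.99,-0.124,-0.03],"yaw":0,"claw":0.25}

```text
time: 19.38
ee_pos: [0.5523, 0.0978, 0.2197]
tcp_rot: [-179.9, 0.0, 94.7]
wrist_force: [-0.5, -0.5, -0.1]
opening: 0.0638
grasp_force: 0.0
```

Emit:
servo_tool:
  rows:
    - {"offset":[-0.5,-0.06,-0.03],"yaw":0,"claw":0.25}
    - {"offset":[-0.99,-0.124,-0.03],"yaw":0,"claw":0.25}
    - {"offset":[-0.99,-0.124,-0.03],"yaw":0,"claw":0.25}

```text
time: 19.75
ee_pos: [0.5484, -0.0016, 0.2226]
tcp_rot: [-180.0, -0.0, 94.7]
wrist_force: [0.6, 0.7, 0.2]
opening: 0.0642
grasp_force: 0.0
```

Emit:
servo_tool:
  rows:
    - {"offset":[-0.5,-0.06,-0.03],"yaw":0.05,"claw":0.25}
    - {"offset":[-0.99,-0.124,-0.03],"yaw":0.101,"claw":0.25}
    - {"offset":[-0.99,-0.124,-0.03],"yaw":0.101,"claw":0.25}
    - {"offset":[-0.99,-0.124,-0.03],"yaw":0.101,"claw":0.25}

```text
time: 20.25
ee_pos: [0.5446, -0.0988, 0.2258]
tcp_rot: [-180.0, -0.0, 76.7]
wrist_force: [0.7, 0.1, 0.2]
opening: 0.0639
grasp_force: 0.0
```

Emit:
servo_tool:
  rows:
    - {"offset":[-0.5,0.05,0.1],"yaw":0,"claw":0.25}
    - {"offset":[-0.9,0.1,0.15],"yaw":0,"claw":0.25}
    - {"offset":[-0.9,0.1,0.15],"yaw":0,"claw":0.25}
    - {"offset":[-0.9,0.1,0.15],"yaw":0,"claw":0.25}

```text
time: 20.75
ee_pos: [0.5335, -0.1885, 0.2113]
tcp_rot: [-180.0, -0.0, 76.7]
wrist_force: [-0.2, 0.3, 0.3]
opening: 0.0641
grasp_force: 0.0
```

```bash
cat >> h.py <<'E'
def boxlook():
    cp=pose("wrist"); i,D=camera("wrist"); P=cloud(cp,D); b=(.4622,-.2866)
    print("jars");discs(P,D,.068,.08,*b,r=.11);print("tins");discs(P,D,.054,.0635,*b,r=.11)
E
python3 - <<'E'
from h import *
boxlook(); plan([(.5315,-.2293,.2,76.6),(.5315,-.2293,.058,76.6)])
E
```

```text
jars
disc xy 0.5317 -0.2286 r 0.0204 z 0.0761 n 1540
disc xy 0.4952 -0.3684 r 0.0200 z 0.0759 n 656
tins
disc xy 0.4005 -0.2569 r 0.0237 z 0.0603 n 504
disc xy 0.5132 -0.2992 r 0.0321 z 0.0603 n 2773
disc xy 0.4165 -0.3445 r 0.0196 z 0.0599 n 319
disc xy 0.4961 -0.3576 r 0.0149 z 0.0575 n 185
-> [ 0.5315 -0.2293  0.2    76.6   ] calls 1 each [-0.402  0.074  0.115] last turn 0.001
-> [ 5.315e-01 -2.293e-01  5.800e-02  7.660e+01] calls 2 each [ 0.   -0.    0.71] last turn -0.0
```

Emit:
servo_tool:
  rows:
    - {"offset":[-0.4,0.075,0.115],"yaw":0,"claw":0.25}
    - {"offset":[-0.4,0.075,0.5],"yaw":0,"claw":0.25}
    - {"offset":[-0.4,0.075,0.85],"yaw":0,"claw":0.25}
    - {"offset":[-0.4,0.075,0.85],"yaw":0,"claw":0.25}

```text
time: 21.3
ee_pos: [0.5302, -0.2289, 0.1241]
tcp_rot: [-179.8, -0.1, 76.7]
wrist_force: [-0.2, -0.3, -0.5]
opening: 0.0643
grasp_force: 0.0
```

Emit:
servo_tool:
  rows:
    - {"offset":[0,0,0.3],"yaw":0,"claw":0.25}
    - {"offset":[0,0,0.5],"yaw":0,"claw":0.25}
    - {"offset":[0,0,0.7],"yaw":0,"claw":0.25}
    - {"offset":[0,0,0.7],"yaw":0,"claw":0.25}
    - {"offset":[0,0,0.7],"yaw":0,"claw":0.6}
    - {"offset":[0,0,0.7],"yaw":0,"claw":0.6}
    - {"offset":[0,0,0.7],"yaw":0,"claw":0.6}
    - {"offset":[0,0,0.7],"yaw":0,"claw":0.6}
    - {"offset":[0,0,0.7],"yaw":0,"claw":0.6}

```text
time: 22.42
ee_pos: [0.533, -0.2305, 0.0602]
tcp_rot: [179.7, 0.0, 76.7]
wrist_force: [-1.3, 0.6, 12.0]
opening: 0.041
grasp_force: 39.0
```

Emit:
servo_tool:
  rows:
    - {"offset":[0,0,-0.1],"yaw":0,"claw":0.6}
    - {"offset":[0,0,-0.4],"yaw":0,"claw":0.6}
    - {"offset":[0,0,-0.9],"yaw":0,"claw":0.6}
    - {"offset":[0,0,-0.9],"yaw":0,"claw":0.6}

```text
time: 22.92
ee_pos: [0.5329, -0.231, 0.1517]
tcp_rot: [179.6, 0.1, 76.6]
wrist_force: [-0.4, -0.6, -1.7]
opening: 0.0408
grasp_force: 41.0
```

Emit:
servo_tool:
  rows:
    - {"offset":[0,0,-0.4],"yaw":0,"claw":0.6}
    - {"offset":[0,0,-0.8],"yaw":0,"claw":0.6}
    - {"offset":[0,0,-0.8],"yaw":0,"claw":0.6}
    - {"offset":[0,0,-0.8],"yaw":0,"claw":0.6}

```text
time: 23.42
ee_pos: [0.5309, -0.2304, 0.2253]
tcp_rot: [-179.9, -0.0, 76.6]
wrist_force: [-1.0, 0.1, -1.9]
opening: 0.0411
grasp_force: 41.2
```

Emit:
servo_tool:
  rows:
    - {"offset":[0.46,-0.07,0],"yaw":0,"claw":0.6}
    - {"offset":[0.93,-0.15,0],"yaw":0,"claw":0.6}
    - {"offset":[0.93,-0.15,0],"yaw":0,"claw":0.6}

```text
time: 23.8
ee_pos: [0.5376, -0.134, 0.2248]
tcp_rot: [-179.8, -0.0, 76.8]
wrist_force: [-0.2, -0.2, -1.7]
opening: 0.0414
grasp_force: 41.2
```

Emit:
servo_tool:
  rows:
    - {"offset":[0.46,-0.07,0],"yaw":0,"claw":0.6}
    - {"offset":[0.93,-0.15,0],"yaw":0,"claw":0.6}
    - {"offset":[0.93,-0.15,0],"yaw":0,"claw":0.6}

```text
time: 24.18
ee_pos: [0.5446, -0.0408, 0.225]
tcp_rot: [-179.9, 0.0, 76.8]
wrist_force: [1.6, -0.3, -2.1]
opening: 0.0411
grasp_force: 41.2
```

Emit:
servo_tool:
  rows:
    - {"offset":[0.46,-0.07,0],"yaw":0,"claw":0.6}
    - {"offset":[0.93,-0.15,0],"yaw":0,"claw":0.6}
    - {"offset":[0.93,-0.15,0],"yaw":0,"claw":0.6}

```text
time: 24.55
ee_pos: [0.5517, 0.0526, 0.225]
tcp_rot: [-179.9, 0.0, 76.8]
wrist_force: [-0.5, -0.5, -2.4]
opening: 0.0411
grasp_force: 41.2
```

Emit:
servo_tool:
  rows:
    - {"offset":[0.46,-0.07,0],"yaw":0,"claw":0.6}
    - {"offset":[0.93,-0.15,0],"yaw":0,"claw":0.6}
    - {"offset":[0.93,-0.15,0],"yaw":0,"claw":0.6}

```text
time: 24.92
ee_pos: [0.5589, 0.146, 0.225]
tcp_rot: [-179.9, 0.1, 76.7]
wrist_force: [-0.2, -0.9, -1.8]
opening: 0.0409
grasp_force: 41.2
```

Emit:
servo_tool:
  rows:
    - {"offset":[0.46,-0.07,0],"yaw":0,"claw":0.6}
    - {"offset":[0.93,-0.15,0],"yaw":0,"claw":0.6}
    - {"offset":[0.93,-0.15,0],"yaw":0,"claw":0.6}

```text
time: 25.3
ee_pos: [0.566, 0.2396, 0.225]
tcp_rot: [-179.9, 0.1, 76.7]
wrist_force: [-0.7, -0.6, -2.3]
opening: 0.041
grasp_force: 41.2
```

Emit:
servo_tool:
  rows:
    - {"offset":[0.46,-0.07,0],"yaw":-0.05,"claw":0.6}
    - {"offset":[0.93,-0.15,0],"yaw":-0.101,"claw":0.6}
    - {"offset":[0.93,-0.15,0],"yaw":-0.101,"claw":0.6}
    - {"offset":[0.93,-0.15,0],"yaw":-0.101,"claw":0.6}

```text
time: 25.8
ee_pos: [0.5732, 0.3311, 0.2259]
tcp_rot: [-180.0, 0.1, 94.7]
wrist_force: [0.2, 0.6, -1.5]
opening: 0.0415
grasp_force: 41.4
```

```bash
cat >> h.py <<'E'
def cap():
    "height of the held thing's top over the TCP, and its slope"
    o=get_obs(); cp=pose("wrist",o); i,D=camera("wrist"); P=cloud(cp,D); m=np.zeros(D.shape,bool); m[295:340,255:315]=1; q=P[m&(D>0)]
    m=abs(q[:,2]-np.median(q[:,2]))<.004; A=np.c_[q[m,:2],np.ones(m.sum())]
    print("top over tcp",np.median(q[m,2])-o["ee_pos"][2],"slope",np.linalg.lstsq(A,q[m,2],rcond=None)[0][:2].round(3))
E
python3 - <<'E'
from h import *
cap(); plan([(.5703,.333,.2,94.8),(.5703,.333,.1145,94.8)])
E
```

```text
top over tcp 0.016084695334511317 slope [-0.004  0.004]
-> [ 0.5703  0.333   0.2    94.8   ] calls 1 each [ 0.023 -0.027  0.263] last turn -0.001
-> [ 0.5703  0.333   0.1145 94.8   ] calls 1 each [-0.    -0.     0.855] last turn -0.0
```

Emit:
servo_tool:
  rows:
    - {"offset":[0.02,-0.03,0.26],"yaw":0,"claw":0.6}
    - {"offset":[0.02,-0.03,0.6],"yaw":0,"claw":0.6}
    - {"offset":[0.02,-0.03,0.9],"yaw":0,"claw":0.6}
    - {"offset":[0.02,-0.03,0.9],"yaw":0,"claw":0.6}

```text
time: 26.35
ee_pos: [0.5688, 0.3324, 0.1343]
tcp_rot: [-179.8, 0.1, 94.7]
wrist_force: [-0.2, -0.8, -1.3]
opening: 0.041
grasp_force: 41.4
```

Emit:
servo_tool:
  rows:
    - {"offset":[0,0,0.1],"yaw":0,"claw":0.6}
    - {"offset":[0,0,0.16],"yaw":0,"claw":0.6}
    - {"offset":[0,0,0.21],"yaw":0,"claw":0.6}
    - {"offset":[0,0,0.21],"yaw":0,"claw":0.6}
    - {"offset":[0,0,0.21],"yaw":0,"claw":0.6}

```text
time: 26.98
ee_pos: [0.5696, 0.3349, 0.1157]
tcp_rot: [180.0, -0.0, 94.8]
wrist_force: [0.2, -0.2, -1.8]
opening: 0.0415
grasp_force: 41.4
```

Emit:
servo_tool:
  rows:
    - {"offset":[0,0,0],"yaw":0,"claw":0.45}
    - {"offset":[0,0,0],"yaw":0,"claw":0.3}
    - {"offset":[0,0,0],"yaw":0,"claw":0.25}
    - {"offset":[0,0,-0.2],"yaw":0,"claw":0.25}
    - {"offset":[0,0,-0.6],"yaw":0,"claw":0.25}
    - {"offset":[0,0,-1],"yaw":0,"claw":0.25}
    - {"offset":[0,0,-1],"yaw":0,"claw":0.25}

```text
time: 27.85
ee_pos: [0.5705, 0.3353, 0.2194]
tcp_rot: [179.7, -0.2, 94.8]
wrist_force: [-0.9, 0.5, -0.4]
opening: 0.0641
grasp_force: 0.0
```

```bash
python3 - <<'E'
from h import *
plan([(.52,-.2,.23,94.8),(.52,-.2,.23,76.6),(.495,-.370,.2,76.6)])
t,D=camera("top"); P=cloud(pose("top"),D); discs(P,D,.122,.14,.57,.35,r=.1)
E
```

```text
-> [ 0.52 -0.2   0.23 94.8 ] calls 6 each [-0.882 -0.158 -0.018] last turn -0.0
-> [ 0.52 -0.2   0.23 76.6 ] calls 1 each [0. 0. 0.] last turn 0.101
-> [ 0.495 -0.37   0.2   76.6  ] calls 2 each [-0.856  0.075  0.15 ] last turn -0.0
```

Emit:
servo_tool:
  rows:
    - {"offset":[-0.44,-0.08,-0.02],"yaw":0,"claw":0.25}
    - {"offset":[-0.88,-0.16,-0.02],"yaw":0,"claw":0.25}
    - {"offset":[-0.88,-0.16,-0.02],"yaw":0,"claw":0.25}

```text
time: 28.28
ee_pos: [0.5605, 0.2432, 0.2165]
tcp_rot: [-179.9, 0.0, 94.6]
wrist_force: [0.3, 1.1, 0.1]
opening: 0.0642
grasp_force: 0.0
```

Emit:
servo_tool:
  rows:
    - {"offset":[-0.44,-0.08,-0.02],"yaw":0,"claw":0.25}
    - {"offset":[-0.88,-0.16,-0.02],"yaw":0,"claw":0.25}
    - {"offset":[-0.88,-0.16,-0.02],"yaw":0,"claw":0.25}

```text
time: 28.65
ee_pos: [0.5521, 0.155, 0.2187]
tcp_rot: [-179.9, 0.0, 94.6]
wrist_force: [0.4, 0.4, -0.3]
opening: 0.0637
grasp_force: 0.0
```

Emit:
servo_tool:
  rows:
    - {"offset":[-0.44,-0.08,-0.02],"yaw":0,"claw":0.25}
    - {"offset":[-0.88,-0.16,-0.02],"yaw":0,"claw":0.25}
    - {"offset":[-0.88,-0.16,-0.02],"yaw":0,"claw":0.25}

```text
time: 29.02
ee_pos: [0.5437, 0.0666, 0.2207]
tcp_rot: [-180.0, -0.0, 94.7]
wrist_force: [0.0, 0.8, 0.2]
opening: 0.0643
grasp_force: 0.0
```

Emit:
servo_tool:
  rows:
    - {"offset":[-0.44,-0.08,-0.02],"yaw":0,"claw":0.25}
    - {"offset":[-0.88,-0.16,-0.02],"yaw":0,"claw":0.25}
    - {"offset":[-0.88,-0.16,-0.02],"yaw":0,"claw":0.25}

```text
time: 29.4
ee_pos: [0.5354, -0.0221, 0.2227]
tcp_rot: [-180.0, -0.0, 94.7]
wrist_force: [0.2, 1.5, 0.2]
opening: 0.0642
grasp_force: 0.0
```

Emit:
servo_tool:
  rows:
    - {"offset":[-0.44,-0.08,-0.02],"yaw":0,"claw":0.25}
    - {"offset":[-0.88,-0.16,-0.02],"yaw":0,"claw":0.25}
    - {"offset":[-0.88,-0.16,-0.02],"yaw":0,"claw":0.25}

```text
time: 29.78
ee_pos: [0.527, -0.1108, 0.2247]
tcp_rot: [-180.0, -0.0, 94.7]
wrist_force: [0.6, 0.4, -0.5]
opening: 0.064
grasp_force: 0.0
```

Emit:
servo_tool:
  rows:
    - {"offset":[-0.44,-0.08,-0.02],"yaw":0.05,"claw":0.25}
    - {"offset":[-0.88,-0.16,-0.02],"yaw":0.101,"claw":0.25}
    - {"offset":[-0.88,-0.16,-0.02],"yaw":0.101,"claw":0.25}
    - {"offset":[-0.88,-0.16,-0.02],"yaw":0.101,"claw":0.25}

```text
time: 30.28
ee_pos: [0.5186, -0.1978, 0.227]
tcp_rot: [-180.0, -0.0, 76.7]
wrist_force: [0.6, 0.6, -0.3]
opening: 0.0642
grasp_force: 0.0
```

Emit:
servo_tool:
  rows:
    - {"offset":[-0.43,0.04,0.1],"yaw":0,"claw":0.25}
    - {"offset":[-0.86,0.08,0.15],"yaw":0,"claw":0.25}
    - {"offset":[-0.86,0.08,0.15],"yaw":0,"claw":0.25}

```text
time: 30.65
ee_pos: [0.506, -0.2851, 0.2114]
tcp_rot: [-179.9, -0.0, 76.6]
wrist_force: [0.3, 0.4, -0.3]
opening: 0.0644
grasp_force: 0.0
```

Emit:
servo_tool:
  rows:
    - {"offset":[-0.43,0.04,0.1],"yaw":0,"claw":0.25}
    - {"offset":[-0.86,0.08,0.15],"yaw":0,"claw":0.25}
    - {"offset":[-0.86,0.08,0.15],"yaw":0,"claw":0.25}
    - {"offset":[-0.86,0.08,0.15],"yaw":0,"claw":0.25}

```text
time: 31.15
ee_pos: [0.4945, -0.3688, 0.1976]
tcp_rot: [180.0, -0.0, 76.7]
wrist_force: [-0.9, 0.3, 0.6]
opening: 0.0637
grasp_force: 0.0
```

```bash
python3 - <<'E'
from h import *
boxlook(); plan([(.495,-.3695,.2,76.6),(.495,-.3695,.058,76.6)])
t,D=camera("top"); P=cloud(pose("top"),D); print("stand");discs(P,D,.122,.14,.57,.35,r=.1)
E
```

```text
jars
disc xy 0.4945 -0.3710 r 0.0205 z 0.0763 n 1902
tins
disc xy 0.4128 -0.2729 r 0.0320 z 0.0605 n 5511
disc xy 0.5127 -0.2998 r 0.0319 z 0.0605 n 5311
disc xy 0.3986 -0.3437 r 0.0319 z 0.0605 n 3966
-> [ 0.495  -0.3695  0.2    76.6   ] calls 1 each [-0.007  0.006 -0.022] last turn 0.001
-> [ 4.950e-01 -3.695e-01  5.800e-02  7.660e+01] calls 2 each [ 0.   -0.    0.71] last turn -0.0
stand
disc xy 0.5698 0.3375 r 0.0212 z 0.1303 n 160
disc xy 0.5641 0.3996 r 0.0207 z 0.1305 n 166
```

Emit:
servo_tool:
  rows:
    - {"offset":[-0.02,0.01,0.4],"yaw":0,"claw":0.25}
    - {"offset":[-0.02,0.01,0.8],"yaw":0,"claw":0.25}
    - {"offset":[-0.02,0.01,0.8],"yaw":0,"claw":0.25}
    - {"offset":[-0.02,0.01,0.8],"yaw":0,"claw":0.25}

```text
time: 31.75
ee_pos: [0.4949, -0.3723, 0.1194]
tcp_rot: [179.9, 0.0, 76.7]
wrist_force: [0.3, 0.5, 0.1]
opening: 0.0637
grasp_force: 0.0
```

Emit:
servo_tool:
  rows:
    - {"offset":[0,0,0.3],"yaw":0,"claw":0.25}
    - {"offset":[0,0,0.5],"yaw":0,"claw":0.25}
    - {"offset":[0,0,0.6],"yaw":0,"claw":0.25}
    - {"offset":[0,0,0.6],"yaw":0,"claw":0.25}
    - {"offset":[0,0,0.6],"yaw":0,"claw":0.6}
    - {"offset":[0,0,0.6],"yaw":0,"claw":0.6}
    - {"offset":[0,0,0.6],"yaw":0,"claw":0.6}
    - {"offset":[0,0,0.6],"yaw":0,"claw":0.6}
    - {"offset":[0,0,0.6],"yaw":0,"claw":0.6}

```text
time: 32.88
ee_pos: [0.4947, -0.373, 0.0586]
tcp_rot: [179.9, 0.0, 76.6]
wrist_force: [-0.5, 0.7, 5.4]
opening: 0.0408
grasp_force: 39.9
```

Emit:
servo_tool:
  rows:
    - {"offset":[0,0,-0.1],"yaw":0,"claw":0.6}
    - {"offset":[0,0,-0.4],"yaw":0,"claw":0.6}
    - {"offset":[0,0,-0.9],"yaw":0,"claw":0.6}
    - {"offset":[0,0,-0.9],"yaw":0,"claw":0.6}

```text
time: 33.38
ee_pos: [0.4956, -0.3738, 0.1525]
tcp_rot: [179.6, 0.2, 76.6]
wrist_force: [0.9, -0.1, -0.6]
opening: 0.0412
grasp_force: 40.8
```

Emit:
servo_tool:
  rows:
    - {"offset":[0,0,-0.4],"yaw":0,"claw":0.6}
    - {"offset":[0,0,-0.8],"yaw":0,"claw":0.6}
    - {"offset":[0,0,-0.8],"yaw":0,"claw":0.6}
    - {"offset":[0,0,-0.8],"yaw":0,"claw":0.6}

```text
time: 33.88
ee_pos: [0.4941, -0.3726, 0.2263]
tcp_rot: [-179.9, -0.0, 76.6]
wrist_force: [-0.8, -0.1, -1.1]
opening: 0.0413
grasp_force: 41.0
```

```bash
python3 - <<'E'
from h import *
plan([(.5757,.2702,.225,76.6)])
E
```

```text
-> [ 0.5757  0.2702  0.225  76.6   ] calls 7 each [ 0.92  -0.099  0.002] last turn 0.0
```

Emit:
servo_tool:
  rows:
    - {"offset":[0.46,-0.05,0],"yaw":0,"claw":0.6}
    - {"offset":[0.92,-0.1,0],"yaw":0,"claw":0.6}
    - {"offset":[0.92,-0.1,0],"yaw":0,"claw":0.6}

```text
time: 34.25
ee_pos: [0.5057, -0.2782, 0.226]
tcp_rot: [-179.9, -0.1, 76.8]
wrist_force: [-0.4, -0.6, -1.5]
opening: 0.0407
grasp_force: 41.0
```

Emit:
servo_tool:
  rows:
    - {"offset":[0.46,-0.05,0],"yaw":0,"claw":0.6}
    - {"offset":[0.92,-0.1,0],"yaw":0,"claw":0.6}
    - {"offset":[0.92,-0.1,0],"yaw":0,"claw":0.6}

```text
time: 34.62
ee_pos: [0.5173, -0.1871, 0.2262]
tcp_rot: [-179.9, -0.0, 76.8]
wrist_force: [1.1, -0.2, -2.0]
opening: 0.0409
grasp_force: 41.1
```

Emit:
servo_tool:
  rows:
    - {"offset":[0.46,-0.05,0],"yaw":0,"claw":0.6}
    - {"offset":[0.92,-0.1,0],"yaw":0,"claw":0.6}
    - {"offset":[0.92,-0.1,0],"yaw":0,"claw":0.6}

```text
time: 35.0
ee_pos: [0.529, -0.0959, 0.2263]
tcp_rot: [-179.9, 0.0, 76.7]
wrist_force: [-0.1, 0.1, -1.5]
opening: 0.0411
grasp_force: 41.1
```

Emit:
servo_tool:
  rows:
    - {"offset":[0.46,-0.05,0],"yaw":0,"claw":0.6}
    - {"offset":[0.92,-0.1,0],"yaw":0,"claw":0.6}
    - {"offset":[0.92,-0.1,0],"yaw":0,"claw":0.6}

```text
time: 35.38
ee_pos: [0.5407, -0.0044, 0.2263]
tcp_rot: [-179.9, 0.0, 76.7]
wrist_force: [-0.6, -0.4, -1.3]
opening: 0.0412
grasp_force: 41.1
```

Emit:
servo_tool:
  rows:
    - {"offset":[0.46,-0.05,0],"yaw":0,"claw":0.6}
    - {"offset":[0.92,-0.1,0],"yaw":0,"claw":0.6}
    - {"offset":[0.92,-0.1,0],"yaw":0,"claw":0.6}

```text
time: 35.75
ee_pos: [0.5525, 0.087, 0.2263]
tcp_rot: [-179.9, 0.0, 76.7]
wrist_force: [-1.1, -1.5, -1.3]
opening: 0.0412
grasp_force: 41.1
```

Emit:
servo_tool:
  rows:
    - {"offset":[0.46,-0.05,0],"yaw":0,"claw":0.6}
    - {"offset":[0.92,-0.1,0],"yaw":0,"claw":0.6}
    - {"offset":[0.92,-0.1,0],"yaw":0,"claw":0.6}

```text
time: 36.12
ee_pos: [0.5642, 0.1786, 0.2262]
tcp_rot: [-179.9, 0.1, 76.7]
wrist_force: [-0.4, -0.7, -1.5]
opening: 0.0409
grasp_force: 41.1
```

Emit:
servo_tool:
  rows:
    - {"offset":[0.46,-0.05,0],"yaw":-0.05,"claw":0.6}
    - {"offset":[0.92,-0.1,0],"yaw":-0.101,"claw":0.6}
    - {"offset":[0.92,-0.1,0],"yaw":-0.101,"claw":0.6}
    - {"offset":[0.92,-0.1,0],"yaw":-0.101,"claw":0.6}

```text
time: 36.62
ee_pos: [0.5757, 0.2681, 0.227]
tcp_rot: [-180.0, 0.1, 94.7]
wrist_force: [-0.2, 0.2, -1.3]
opening: 0.0415
grasp_force: 41.1
```

```bash
python3 - <<'E'
from h import *
cap(); plan([(.5757,.2702,.1145,94.8)])
E
```

```text
top over tcp 0.017683787884593294 slope [-0.003  0.005]
-> [ 0.5757  0.2702  0.1145 94.8   ] calls 2 each [0.011 0.001 0.564] last turn -0.001
```

Emit:
servo_tool:
  rows:
    - {"offset":[0.02,0,0.26],"yaw":0,"claw":0.6}
    - {"offset":[0.02,0,0.6],"yaw":0,"claw":0.6}
    - {"offset":[0.02,0,0.9],"yaw":0,"claw":0.6}
    - {"offset":[0.02,0,0.9],"yaw":0,"claw":0.6}

```text
time: 37.17
ee_pos: [0.5742, 0.2699, 0.1354]
tcp_rot: [-179.8, 0.1, 94.7]
wrist_force: [-0.3, 0.5, -0.6]
opening: 0.0411
grasp_force: 41.1
```

Emit:
servo_tool:
  rows:
    - {"offset":[0,0,0.1],"yaw":0,"claw":0.6}
    - {"offset":[0,0,0.18],"yaw":0,"claw":0.6}
    - {"offset":[0,0,0.25],"yaw":0,"claw":0.6}
    - {"offset":[0,0,0.25],"yaw":0,"claw":0.6}
    - {"offset":[0,0,0.25],"yaw":0,"claw":0.6}

```text
time: 37.8
ee_pos: [0.5751, 0.2721, 0.1124]
tcp_rot: [180.0, 0.0, 94.8]
wrist_force: [-0.8, -0.0, -1.6]
opening: 0.0411
grasp_force: 41.3
```

Emit:
servo_tool:
  rows:
    - {"offset":[0,0,0],"yaw":0,"claw":0.45}
    - {"offset":[0,0,0],"yaw":0,"claw":0.3}
    - {"offset":[0,0,0],"yaw":0,"claw":0.25}
    - {"offset":[0,0,-0.2],"yaw":0,"claw":0.25}
    - {"offset":[0,0,-0.6],"yaw":0,"claw":0.25}
    - {"offset":[0,0,-1],"yaw":0,"claw":0.25}
    - {"offset":[0,0,-1],"yaw":0,"claw":0.25}

```text
time: 38.67
ee_pos: [0.5762, 0.2726, 0.2163]
tcp_rot: [179.7, -0.1, 94.8]
wrist_force: [0.5, 0.1, -0.8]
opening: 0.064
grasp_force: 0.0
```

```bash
python3 - <<'E'
from h import *
plan([(.42,-.08,.23,94.8),(.42,-.08,.23,76.6),(.4128,-.2725,.2,76.6)])
E
```

```text
-> [ 4.20e-01 -8.00e-02  2.30e-01  9.48e+01] calls 4 each [-0.846 -0.463 -0.034] last turn -0.0
-> [ 0.42 -0.08  0.23 76.6 ] calls 1 each [0. 0. 0.] last turn 0.101
-> [ 0.4128 -0.2725  0.2    76.6   ] calls 2 each [-0.945  0.188  0.15 ] last turn -0.0
```

Emit:
servo_tool:
  rows:
    - {"offset":[-0.42,-0.23,-0.03],"yaw":0,"claw":0.1}
    - {"offset":[-0.85,-0.46,-0.03],"yaw":0,"claw":0.1}
    - {"offset":[-0.85,-0.46,-0.03],"yaw":0,"claw":0.1}

```text
time: 39.05
ee_pos: [0.5353, 0.1812, 0.215]
tcp_rot: [-180.0, 0.0, 94.7]
wrist_force: [-0.1, 0.8, 0.5]
opening: 0.0771
grasp_force: 0.0
```

Emit:
servo_tool:
  rows:
    - {"offset":[-0.42,-0.23,-0.03],"yaw":0,"claw":0.1}
    - {"offset":[-0.85,-0.46,-0.03],"yaw":0,"claw":0.1}
    - {"offset":[-0.85,-0.46,-0.03],"yaw":0,"claw":0.1}

```text
time: 39.42
ee_pos: [0.497, 0.0934, 0.2183]
tcp_rot: [180.0, 0.0, 94.7]
wrist_force: [1.2, 0.1, 0.4]
opening: 0.0765
grasp_force: 0.0
```

Emit:
servo_tool:
  rows:
    - {"offset":[-0.42,-0.23,-0.03],"yaw":0,"claw":0.1}
    - {"offset":[-0.85,-0.46,-0.03],"yaw":0,"claw":0.1}
    - {"offset":[-0.85,-0.46,-0.03],"yaw":0,"claw":0.1}

```text
time: 39.8
ee_pos: [0.4586, 0.0052, 0.2212]
tcp_rot: [180.0, 0.0, 94.6]
wrist_force: [0.2, 0.5, 0.9]
opening: 0.0766
grasp_force: 0.0
```

Emit:
servo_tool:
  rows:
    - {"offset":[-0.42,-0.23,-0.03],"yaw":0.05,"claw":0.1}
    - {"offset":[-0.85,-0.46,-0.03],"yaw":0.101,"claw":0.1}
    - {"offset":[-0.85,-0.46,-0.03],"yaw":0.101,"claw":0.1}
    - {"offset":[-0.85,-0.46,-0.03],"yaw":0.101,"claw":0.1}

```text
time: 40.3
ee_pos: [0.4209, -0.0813, 0.2241]
tcp_rot: [-180.0, -0.0, 76.7]
wrist_force: [-0.3, 0.0, -0.5]
opening: 0.0765
grasp_force: 0.0
```

Emit:
servo_tool:
  rows:
    - {"offset":[-0.47,0.1,0.1],"yaw":0,"claw":0.1}
    - {"offset":[-0.95,0.19,0.15],"yaw":0,"claw":0.1}
    - {"offset":[-0.95,0.19,0.15],"yaw":0,"claw":0.1}

```text
time: 40.67
ee_pos: [0.4172, -0.1798, 0.2083]
tcp_rot: [-179.9, -0.0, 76.6]
wrist_force: [0.0, 0.2, 0.3]
opening: 0.0765
grasp_force: 0.0
```

Emit:
servo_tool:
  rows:
    - {"offset":[-0.47,0.1,0.1],"yaw":0,"claw":0.1}
    - {"offset":[-0.95,0.19,0.15],"yaw":0,"claw":0.1}
    - {"offset":[-0.95,0.19,0.15],"yaw":0,"claw":0.1}
    - {"offset":[-0.95,0.19,0.15],"yaw":0,"claw":0.1}

```text
time: 41.18
ee_pos: [0.4139, -0.2744, 0.1942]
tcp_rot: [-180.0, -0.0, 76.7]
wrist_force: [-0.8, 0.7, 0.1]
opening: 0.0769
grasp_force: 0.0
```

```bash
python3 - <<'E'
from h import *
boxlook(); plan([(.4128,-.2729,.052,76.6)])
t,D=camera("top"); P=cloud(pose("top"),D); print("stand");discs(P,D,.122,.14,.57,.33,r=.1)
E
```

```text
jars
tins
disc xy 0.4124 -0.2728 r 0.0320 z 0.0604 n 4274
disc xy 0.5126 -0.2994 r 0.0322 z 0.0603 n 4257
disc xy 0.3987 -0.3430 r 0.0320 z 0.0604 n 3223
-> [ 4.128e-01 -2.729e-01  5.200e-02  7.660e+01] calls 2 each [ 0.005 -0.007  0.712] last turn 0.001
stand
disc xy 0.5741 0.2748 r 0.0206 z 0.1307 n 153
disc xy 0.5686 0.3374 r 0.0207 z 0.1310 n 150
disc xy 0.5656 0.3996 r 0.0211 z 0.1304 n 166
```

Emit:
servo_tool:
  rows:
    - {"offset":[0.01,-0.015,0.4],"yaw":0,"claw":0.1}
    - {"offset":[0.01,-0.015,0.8],"yaw":0,"claw":0.1}
    - {"offset":[0.01,-0.015,0.8],"yaw":0,"claw":0.1}
    - {"offset":[0.01,-0.015,0.8],"yaw":0,"claw":0.1}

```text
time: 41.78
ee_pos: [0.4126, -0.2742, 0.1162]
tcp_rot: [179.9, 0.0, 76.7]
wrist_force: [0.7, -0.5, 0.1]
opening: 0.0769
grasp_force: 0.0
```

Emit:
servo_tool:
  rows:
    - {"offset":[0,0,0.3],"yaw":0,"claw":0.1}
    - {"offset":[0,0,0.5],"yaw":0,"claw":0.1}
    - {"offset":[0,0,0.62],"yaw":0,"claw":0.1}
    - {"offset":[0,0,0.62],"yaw":0,"claw":0.1}
    - {"offset":[0,0,0.62],"yaw":0,"claw":0.35}
    - {"offset":[0,0,0.62],"yaw":0,"claw":0.35}
    - {"offset":[0,0,0.62],"yaw":0,"claw":0.35}
    - {"offset":[0,0,0.62],"yaw":0,"claw":0.35}

```text
time: 42.78
ee_pos: [0.4138, -0.276, 0.0581]
tcp_rot: [179.6, 0.2, 76.6]
wrist_force: [-6.4, 2.8, 27.0]
opening: 0.0627
grasp_force: 39.4
```

Emit:
servo_tool:
  rows:
    - {"offset":[0,0,-0.1],"yaw":0,"claw":0.35}
    - {"offset":[0,0,-0.4],"yaw":0,"claw":0.35}
    - {"offset":[0,0,-0.9],"yaw":0,"claw":0.35}
    - {"offset":[0,0,-0.9],"yaw":0,"claw":0.35}

```text
time: 43.28
ee_pos: [0.4138, -0.2755, 0.1475]
tcp_rot: [179.6, 0.1, 76.6]
wrist_force: [0.4, 0.9, -1.8]
opening: 0.0625
grasp_force: 44.7
```

Emit:
servo_tool:
  rows:
    - {"offset":[0,0,-0.4],"yaw":0,"claw":0.35}
    - {"offset":[0,0,-0.8],"yaw":0,"claw":0.35}
    - {"offset":[0,0,-0.8],"yaw":0,"claw":0.35}
    - {"offset":[0,0,-0.8],"yaw":0,"claw":0.35}

```text
time: 43.78
ee_pos: [0.4118, -0.2743, 0.2216]
tcp_rot: [-180.0, -0.0, 76.6]
wrist_force: [0.1, -0.4, -1.3]
opening: 0.0623
grasp_force: 44.8
```

```bash
python3 - <<'E'
from h import *
cap();plan([(.4642,.4022,.225,76.6)])
E
```

```text
top over tcp 0.0022534584370783595 slope [-0.007  0.013]
-> [ 0.4642  0.4022  0.225  76.6   ] calls 7 each [ 0.957 -0.151 -0.006] last turn 0.0
```

Emit:
servo_tool:
  rows:
    - {"offset":[0.48,-0.07,0],"yaw":0,"claw":0.35}
    - {"offset":[0.957,-0.15,0],"yaw":0,"claw":0.35}
    - {"offset":[0.957,-0.15,0],"yaw":0,"claw":0.35}

```text
time: 44.2
ee_pos: [0.4191, -0.1754, 0.2213]
tcp_rot: [-179.9, -0.0, 76.8]
wrist_force: [1.1, 0.4, -0.6]
opening: 0.0625
grasp_force: 44.8
```

Emit:
servo_tool:
  rows:
    - {"offset":[0.48,-0.07,0],"yaw":0,"claw":0.35}
    - {"offset":[0.957,-0.15,0],"yaw":0,"claw":0.35}
    - {"offset":[0.957,-0.15,0],"yaw":0,"claw":0.35}

```text
time: 44.58
ee_pos: [0.4268, -0.0794, 0.2214]
tcp_rot: [-179.9, -0.0, 76.8]
wrist_force: [0.7, -0.5, -1.2]
opening: 0.0629
grasp_force: 44.8
```

Emit:
servo_tool:
  rows:
    - {"offset":[0.48,-0.07,0],"yaw":0,"claw":0.35}
    - {"offset":[0.957,-0.15,0],"yaw":0,"claw":0.35}
    - {"offset":[0.957,-0.15,0],"yaw":0,"claw":0.35}

```text
time: 44.95
ee_pos: [0.4346, 0.0166, 0.2215]
tcp_rot: [-179.9, 0.0, 76.8]
wrist_force: [0.2, 0.0, -0.7]
opening: 0.0626
grasp_force: 44.8
```

Emit:
servo_tool:
  rows:
    - {"offset":[0.48,-0.07,0],"yaw":0,"claw":0.35}
    - {"offset":[0.957,-0.15,0],"yaw":0,"claw":0.35}
    - {"offset":[0.957,-0.15,0],"yaw":0,"claw":0.35}

```text
time: 45.32
ee_pos: [0.4424, 0.1127, 0.2214]
tcp_rot: [-179.9, 0.0, 76.7]
wrist_force: [0.7, -0.6, -1.6]
opening: 0.0625
grasp_force: 44.8
```

Emit:
servo_tool:
  rows:
    - {"offset":[0.48,-0.07,0],"yaw":0,"claw":0.35}
    - {"offset":[0.957,-0.15,0],"yaw":0,"claw":0.35}
    - {"offset":[0.957,-0.15,0],"yaw":0,"claw":0.35}

```text
time: 45.7
ee_pos: [0.4502, 0.2089, 0.2213]
tcp_rot: [-179.9, 0.1, 76.7]
wrist_force: [0.0, -0.2, -1.1]
opening: 0.0627
grasp_force: 44.8
```

Emit:
servo_tool:
  rows:
    - {"offset":[0.48,-0.07,0],"yaw":0,"claw":0.35}
    - {"offset":[0.957,-0.15,0],"yaw":0,"claw":0.35}
    - {"offset":[0.957,-0.15,0],"yaw":0,"claw":0.35}

```text
time: 46.08
ee_pos: [0.458, 0.3052, 0.2212]
tcp_rot: [-179.9, 0.1, 76.7]
wrist_force: [-0.3, -1.3, -0.9]
opening: 0.0621
grasp_force: 44.8
```

Emit:
servo_tool:
  rows:
    - {"offset":[0.48,-0.07,0],"yaw":-0.05,"claw":0.35}
    - {"offset":[0.957,-0.15,0],"yaw":-0.101,"claw":0.35}
    - {"offset":[0.957,-0.15,0],"yaw":-0.101,"claw":0.35}
    - {"offset":[0.957,-0.15,0],"yaw":-0.101,"claw":0.35}

```text
time: 46.58
ee_pos: [0.4656, 0.3996, 0.2221]
tcp_rot: [-180.0, 0.1, 94.7]
wrist_force: [-0.2, -0.9, -1.2]
opening: 0.0622
grasp_force: 44.8
```

```bash
python3 - <<'E'
from h import *
cap(); plan([(.4642,.4022,.0925,94.8)])
E
```

```text
top over tcp 0.0022111794452157885 slope [-0.007  0.01 ]
-> [4.642e-01 4.022e-01 9.250e-02 9.480e+01] calls 2 each [ 0.014 -0.006  0.65 ] last turn -0.001
```

Emit:
servo_tool:
  rows:
    - {"offset":[0.02,-0.01,0.3],"yaw":0,"claw":0.35}
    - {"offset":[0.02,-0.01,0.7],"yaw":0,"claw":0.35}
    - {"offset":[0.02,-0.01,1.0],"yaw":0,"claw":0.35}
    - {"offset":[0.02,-0.01,1.0],"yaw":0,"claw":0.35}

```text
time: 47.12
ee_pos: [0.4632, 0.4011, 0.1206]
tcp_rot: [-179.8, 0.1, 94.7]
wrist_force: [-0.5, -0.3, -1.1]
opening: 0.0627
grasp_force: 44.7
```

Emit:
servo_tool:
  rows:
    - {"offset":[0,0,0.1],"yaw":0,"claw":0.35}
    - {"offset":[0,0,0.2],"yaw":0,"claw":0.35}
    - {"offset":[0,0,0.31],"yaw":0,"claw":0.35}
    - {"offset":[0,0,0.31],"yaw":0,"claw":0.35}
    - {"offset":[0,0,0.31],"yaw":0,"claw":0.35}

```text
time: 47.75
ee_pos: [0.4638, 0.4036, 0.0914]
tcp_rot: [180.0, -0.0, 94.8]
wrist_force: [0.2, -0.1, 0.5]
opening: 0.0625
grasp_force: 46.7
```

Emit:
servo_tool:
  rows:
    - {"offset":[0,0,0],"yaw":0,"claw":0.2}
    - {"offset":[0,0,0],"yaw":0,"claw":0.1}
    - {"offset":[0,0,0],"yaw":0,"claw":0.1}
    - {"offset":[0,0,-0.2],"yaw":0,"claw":0.1}
    - {"offset":[0,0,-0.6],"yaw":0,"claw":0.1}
    - {"offset":[0,0,-1],"yaw":0,"claw":0.1}
    - {"offset":[0,0,-1],"yaw":0,"claw":0.1}

```text
time: 48.62
ee_pos: [0.4646, 0.4044, 0.1951]
tcp_rot: [179.7, -0.2, 94.8]
wrist_force: [0.0, 0.5, -0.4]
opening: 0.0773
grasp_force: 0.0
```

```bash
python3 - <<'E'
from h import *
cp=pose("wrist"); i,D=camera("wrist"); P=cloud(cp,D); discs(P,D,.088,.1,.464,.402,r=.06)
plan([(.5,-.16,.23,94.8),(.5,-.16,.23,76.6),(.5126,-.2994,.2,76.6)])
E
```

```text
disc xy 0.4637 0.4069 r 0.0321 z 0.0944 n 5409
-> [ 0.5  -0.16  0.23 94.8 ] calls 6 each [-0.942 -0.019 -0.062] last turn -0.0
-> [ 0.5  -0.16  0.23 76.6 ] calls 1 each [0. 0. 0.] last turn 0.101
-> [ 0.5126 -0.2994  0.2    76.6   ] calls 2 each [-0.663  0.223  0.15 ] last turn -0.0
```

Emit:
servo_tool:
  rows:
    - {"offset":[-0.47,-0.02,-0.06],"yaw":0,"claw":0.1}
    - {"offset":[-0.94,-0.02,-0.06],"yaw":0,"claw":0.1}
    - {"offset":[-0.94,-0.02,-0.06],"yaw":0,"claw":0.1}

```text
time: 49.05
ee_pos: [0.4694, 0.3071, 0.1964]
tcp_rot: [-179.9, 0.1, 94.6]
wrist_force: [0.6, 0.5, 0.5]
opening: 0.0772
grasp_force: 0.0
```

Emit:
servo_tool:
  rows:
    - {"offset":[-0.47,-0.02,-0.06],"yaw":0,"claw":0.1}
    - {"offset":[-0.94,-0.02,-0.06],"yaw":0,"claw":0.1}
    - {"offset":[-0.94,-0.02,-0.06],"yaw":0,"claw":0.1}

```text
time: 49.42
ee_pos: [0.4754, 0.214, 0.2026]
tcp_rot: [-179.9, 0.0, 94.6]
wrist_force: [0.1, 0.5, -0.2]
opening: 0.0771
grasp_force: 0.0
```

Emit:
servo_tool:
  rows:
    - {"offset":[-0.47,-0.02,-0.06],"yaw":0,"claw":0.1}
    - {"offset":[-0.94,-0.02,-0.06],"yaw":0,"claw":0.1}
    - {"offset":[-0.94,-0.02,-0.06],"yaw":0,"claw":0.1}

```text
time: 49.8
ee_pos: [0.4814, 0.1208, 0.2087]
tcp_rot: [-180.0, 0.0, 94.6]
wrist_force: [-0.5, -0.6, 0.3]
opening: 0.077
grasp_force: 0.0
```

Emit:
servo_tool:
  rows:
    - {"offset":[-0.47,-0.02,-0.06],"yaw":0,"claw":0.1}
    - {"offset":[-0.94,-0.02,-0.06],"yaw":0,"claw":0.1}
    - {"offset":[-0.94,-0.02,-0.06],"yaw":0,"claw":0.1}

```text
time: 50.18
ee_pos: [0.4875, 0.0274, 0.2147]
tcp_rot: [-180.0, -0.0, 94.7]
wrist_force: [0.3, 0.4, 0.2]
opening: 0.0769
grasp_force: 0.0
```

Emit:
servo_tool:
  rows:
    - {"offset":[-0.47,-0.02,-0.06],"yaw":0,"claw":0.1}
    - {"offset":[-0.94,-0.02,-0.06],"yaw":0,"claw":0.1}
    - {"offset":[-0.94,-0.02,-0.06],"yaw":0,"claw":0.1}

```text
time: 50.55
ee_pos: [0.4935, -0.0661, 0.2206]
tcp_rot: [-180.0, -0.0, 94.7]
wrist_force: [0.1, 0.4, 0.1]
opening: 0.0768
grasp_force: 0.0
```

Emit:
servo_tool:
  rows:
    - {"offset":[-0.47,-0.02,-0.06],"yaw":0.05,"claw":0.1}
    - {"offset":[-0.94,-0.02,-0.06],"yaw":0.101,"claw":0.1}
    - {"offset":[-0.94,-0.02,-0.06],"yaw":0.101,"claw":0.1}
    - {"offset":[-0.94,-0.02,-0.06],"yaw":0.101,"claw":0.1}

```text
time: 51.05
ee_pos: [0.4992, -0.1578, 0.2269]
tcp_rot: [-179.9, -0.0, 76.7]
wrist_force: [-0.0, 0.0, -0.8]
opening: 0.0765
grasp_force: 0.0
```

Emit:
servo_tool:
  rows:
    - {"offset":[-0.33,0.11,0.1],"yaw":0,"claw":0.1}
    - {"offset":[-0.66,0.22,0.15],"yaw":0,"claw":0.1}
    - {"offset":[-0.66,0.22,0.15],"yaw":0,"claw":0.1}

```text
time: 51.42
ee_pos: [0.5053, -0.2284, 0.2115]
tcp_rot: [-179.9, -0.0, 76.7]
wrist_force: [-1.3, 0.1, 0.2]
opening: 0.0765
grasp_force: 0.0
```

Emit:
servo_tool:
  rows:
    - {"offset":[-0.33,0.11,0.1],"yaw":0,"claw":0.1}
    - {"offset":[-0.66,0.22,0.15],"yaw":0,"claw":0.1}
    - {"offset":[-0.66,0.22,0.15],"yaw":0,"claw":0.1}
    - {"offset":[-0.66,0.22,0.15],"yaw":0,"claw":0.1}

```text
time: 51.92
ee_pos: [0.5114, -0.2964, 0.1977]
tcp_rot: [-180.0, -0.0, 76.7]
wrist_force: [-0.2, 0.6, -1.1]
opening: 0.0773
grasp_force: 0.0
```

```bash
python3 - <<'E'
from h import *
boxlook(); plan([(.5126,-.2994,.058,76.6)])
E
```

```text
jars
tins
disc xy 0.5128 -0.2995 r 0.0319 z 0.0604 n 4091
disc xy 0.3984 -0.3431 r 0.0319 z 0.0603 n 1923
-> [ 5.126e-01 -2.994e-01  5.800e-02  7.660e+01] calls 2 each [-0.013  0.009  0.699] last turn 0.001
```

Emit:
servo_tool:
  rows:
    - {"offset":[-0.025,0.02,0.4],"yaw":0,"claw":0.1}
    - {"offset":[-0.025,0.02,0.8],"yaw":0,"claw":0.1}
    - {"offset":[-0.025,0.02,0.8],"yaw":0,"claw":0.1}
    - {"offset":[-0.025,0.02,0.8],"yaw":0,"claw":0.1}

```text
time: 52.48
ee_pos: [0.5131, -0.3006, 0.1194]
tcp_rot: [179.9, 0.0, 76.7]
wrist_force: [-0.2, 0.4, 0.9]
opening: 0.0771
grasp_force: 0.0
```

Emit:
servo_tool:
  rows:
    - {"offset":[0,0,0.3],"yaw":0,"claw":0.1}
    - {"offset":[0,0,0.5],"yaw":0,"claw":0.1}
    - {"offset":[0,0,0.58],"yaw":0,"claw":0.1}
    - {"offset":[0,0,0.58],"yaw":0,"claw":0.1}
    - {"offset":[0,0,0.57],"yaw":0,"claw":0.35}
    - {"offset":[0,0,0.55],"yaw":0,"claw":0.35}
    - {"offset":[0,0,0.55],"yaw":0,"claw":0.35}
    - {"offset":[0,0,0.55],"yaw":0,"claw":0.35}

```text
time: 53.48
ee_pos: [0.5124, -0.301, 0.0624]
tcp_rot: [-180.0, -0.0, 76.6]
wrist_force: [-0.6, -0.4, -0.3]
opening: 0.0623
grasp_force: 43.7
```

Emit:
servo_tool:
  rows:
    - {"offset":[0,0,-0.1],"yaw":0,"claw":0.35}
    - {"offset":[0,0,-0.4],"yaw":0,"claw":0.35}
    - {"offset":[0,0,-0.9],"yaw":0,"claw":0.35}
    - {"offset":[0,0,-0.9],"yaw":0,"claw":0.35}

```text
time: 53.98
ee_pos: [0.514, -0.302, 0.1575]
tcp_rot: [179.6, 0.1, 76.6]
wrist_force: [0.1, 0.9, -0.4]
opening: 0.0623
grasp_force: 44.2
```

Emit:
servo_tool:
  rows:
    - {"offset":[0,0,-0.4],"yaw":0,"claw":0.35}
    - {"offset":[0,0,-0.75],"yaw":0,"claw":0.35}
    - {"offset":[0,0,-0.75],"yaw":0,"claw":0.35}
    - {"offset":[0,0,-0.75],"yaw":0,"claw":0.35}

```text
time: 54.48
ee_pos: [0.5122, -0.3009, 0.2263]
tcp_rot: [-179.9, -0.0, 76.6]
wrist_force: [0.1, 0.2, -2.0]
opening: 0.0625
grasp_force: 44.4
```

```bash
python3 - <<'E'
from h import *
plan([(.4703,.327,.225,76.6)])
E
```

```text
-> [ 0.4703  0.327   0.225  76.6   ] calls 7 each [ 0.859 -0.266  0.002] last turn 0.0
```

Emit:
servo_tool:
  rows:
    - {"offset":[0.43,-0.13,0],"yaw":0,"claw":0.35}
    - {"offset":[0.86,-0.266,0],"yaw":0,"claw":0.35}
    - {"offset":[0.86,-0.266,0],"yaw":0,"claw":0.35}

```text
time: 54.85
ee_pos: [0.5059, -0.2088, 0.2262]
tcp_rot: [-179.9, -0.0, 76.8]
wrist_force: [0.3, -0.4, -1.1]
opening: 0.0623
grasp_force: 44.4
```

Emit:
servo_tool:
  rows:
    - {"offset":[0.43,-0.13,0],"yaw":0,"claw":0.35}
    - {"offset":[0.86,-0.266,0],"yaw":0,"claw":0.35}
    - {"offset":[0.86,-0.266,0],"yaw":0,"claw":0.35}

```text
time: 55.22
ee_pos: [0.5001, -0.1197, 0.2264]
tcp_rot: [-179.9, -0.0, 76.8]
wrist_force: [0.2, -0.7, -1.6]
opening: 0.0623
grasp_force: 44.5
```

Emit:
servo_tool:
  rows:
    - {"offset":[0.43,-0.13,0],"yaw":0,"claw":0.35}
    - {"offset":[0.86,-0.266,0],"yaw":0,"claw":0.35}
    - {"offset":[0.86,-0.266,0],"yaw":0,"claw":0.35}

```text
time: 55.6
ee_pos: [0.4944, -0.0305, 0.2265]
tcp_rot: [-179.9, 0.0, 76.7]
wrist_force: [0.6, -0.8, -1.2]
opening: 0.0624
grasp_force: 44.5
```

Emit:
servo_tool:
  rows:
    - {"offset":[0.43,-0.13,0],"yaw":0,"claw":0.35}
    - {"offset":[0.86,-0.266,0],"yaw":0,"claw":0.35}
    - {"offset":[0.86,-0.266,0],"yaw":0,"claw":0.35}

```text
time: 55.98
ee_pos: [0.4887, 0.059, 0.2266]
tcp_rot: [-179.9, 0.0, 76.7]
wrist_force: [-0.3, 0.2, -0.9]
opening: 0.0626
grasp_force: 44.5
```

Emit:
servo_tool:
  rows:
    - {"offset":[0.43,-0.13,0],"yaw":0,"claw":0.35}
    - {"offset":[0.86,-0.266,0],"yaw":0,"claw":0.35}
    - {"offset":[0.86,-0.266,0],"yaw":0,"claw":0.35}

```text
time: 56.35
ee_pos: [0.483, 0.1485, 0.2266]
tcp_rot: [-180.0, 0.0, 76.7]
wrist_force: [-0.0, -1.4, -1.1]
opening: 0.0622
grasp_force: 44.5
```

Emit:
servo_tool:
  rows:
    - {"offset":[0.43,-0.13,0],"yaw":0,"claw":0.35}
    - {"offset":[0.86,-0.266,0],"yaw":0,"claw":0.35}
    - {"offset":[0.86,-0.266,0],"yaw":0,"claw":0.35}

```text
time: 56.72
ee_pos: [0.4773, 0.2381, 0.2265]
tcp_rot: [-180.0, 0.1, 76.7]
wrist_force: [-1.0, 0.1, -1.7]
opening: 0.0625
grasp_force: 44.5
```

Emit:
servo_tool:
  rows:
    - {"offset":[0.43,-0.13,0],"yaw":-0.05,"claw":0.35}
    - {"offset":[0.86,-0.266,0],"yaw":-0.101,"claw":0.35}
    - {"offset":[0.86,-0.266,0],"yaw":-0.101,"claw":0.35}
    - {"offset":[0.86,-0.266,0],"yaw":-0.101,"claw":0.35}

```text
time: 57.22
ee_pos: [0.4715, 0.326, 0.2271]
tcp_rot: [-180.0, 0.1, 94.7]
wrist_force: [-0.2, -0.4, -0.6]
opening: 0.0626
grasp_force: 44.5
```

```bash
python3 - <<'E'
from h import *
cp=pose("wrist"); i,D=camera("wrist"); P=cloud(cp,D); discs(P,D,.088,.1,.47,.37,r=.09)
cap(); plan([(.4703,.327,.0965,94.8)])
E
```

```text
disc xy 0.4637 0.4070 r 0.0320 z 0.0945 n 5736
top over tcp -0.0016527631866884163 slope [-0.003  0.003]
-> [ 0.4703  0.327   0.0965 94.8   ] calls 2 each [ 0.006 -0.005  0.655] last turn -0.001
```

Emit:
servo_tool:
  rows:
    - {"offset":[0,-0.01,0.3],"yaw":0,"claw":0.35}
    - {"offset":[0,-0.01,0.7],"yaw":0,"claw":0.35}
    - {"offset":[0,-0.01,1.0],"yaw":0,"claw":0.35}
    - {"offset":[0,-0.01,1.0],"yaw":0,"claw":0.35}

```text
time: 57.82
ee_pos: [0.469, 0.3258, 0.1255]
tcp_rot: [-179.8, 0.1, 94.7]
wrist_force: [1.0, 0.2, 0.3]
opening: 0.0623
grasp_force: 44.5
```

Emit:
servo_tool:
  rows:
    - {"offset":[0,0,0.1],"yaw":0,"claw":0.35}
    - {"offset":[0,0,0.2],"yaw":0,"claw":0.35}
    - {"offset":[0,0,0.31],"yaw":0,"claw":0.35}
    - {"offset":[0,0,0.31],"yaw":0,"claw":0.35}
    - {"offset":[0,0,0.31],"yaw":0,"claw":0.35}

```text
time: 58.45
ee_pos: [0.4696, 0.3276, 0.0964]
tcp_rot: [-180.0, 0.0, 94.8]
wrist_force: [0.5, -0.9, -1.1]
opening: 0.0624
grasp_force: 46.4
```

Emit:
servo_tool:
  rows:
    - {"offset":[0,0,0],"yaw":0,"claw":0.2}
    - {"offset":[0,0,0],"yaw":0,"claw":0.1}
    - {"offset":[0,0,0],"yaw":0,"claw":0.1}
    - {"offset":[0,0,-0.2],"yaw":0,"claw":0.1}
    - {"offset":[0,0,-0.6],"yaw":0,"claw":0.1}
    - {"offset":[0,0,-1],"yaw":0,"claw":0.1}
    - {"offset":[0,0,-1],"yaw":0,"claw":0.1}

```text
time: 59.32
ee_pos: [0.4708, 0.3284, 0.2]
tcp_rot: [179.7, -0.2, 94.8]
wrist_force: [-0.3, 0.1, 0.0]
opening: 0.0768
grasp_force: 0.0
```

```bash
python3 - <<'E'
from h import *
cp=pose("wrist"); i,D=camera("wrist"); P=cloud(cp,D); discs(P,D,.088,.1,.468,.35,r=.1)
plan([(.41,-.16,.23,94.8),(.41,-.16,.23,76.6),(.3985,-.3435,.2,76.6)])
E
```

```text
disc xy 0.4637 0.4068 r 0.0320 z 0.0945 n 7038
disc xy 0.5471 0.3980 r 0.0103 z 0.0942 n 174
disc xy 0.4697 0.3296 r 0.0322 z 0.0944 n 5191
disc xy 0.5530 0.3397 r 0.0111 z 0.0940 n 172
-> [ 0.41 -0.16  0.23 94.8 ] calls 5 each [-0.963 -0.202 -0.064] last turn -0.0
-> [ 0.41 -0.16  0.23 76.6 ] calls 1 each [0. 0. 0.] last turn 0.101
-> [ 0.3985 -0.3435  0.2    76.6   ] calls 2 each [-0.906  0.157  0.15 ] last turn -0.0
```

Emit:
servo_tool:
  rows:
    - {"offset":[-0.48,-0.1,-0.06],"yaw":0,"claw":0.1}
    - {"offset":[-0.96,-0.2,-0.06],"yaw":0,"claw":0.1}
    - {"offset":[-0.96,-0.2,-0.06],"yaw":0,"claw":0.1}

```text
time: 59.75
ee_pos: [0.4572, 0.2279, 0.2015]
tcp_rot: [-179.9, 0.0, 94.6]
wrist_force: [0.1, 0.5, -0.0]
opening: 0.0771
grasp_force: 0.0
```

Emit:
servo_tool:
  rows:
    - {"offset":[-0.48,-0.1,-0.06],"yaw":0,"claw":0.1}
    - {"offset":[-0.96,-0.2,-0.06],"yaw":0,"claw":0.1}
    - {"offset":[-0.96,-0.2,-0.06],"yaw":0,"claw":0.1}

```text
time: 60.12
ee_pos: [0.4455, 0.1312, 0.2077]
tcp_rot: [-180.0, 0.0, 94.6]
wrist_force: [0.3, 0.1, 0.6]
opening: 0.0771
grasp_force: 0.0
```

Emit:
servo_tool:
  rows:
    - {"offset":[-0.48,-0.1,-0.06],"yaw":0,"claw":0.1}
    - {"offset":[-0.96,-0.2,-0.06],"yaw":0,"claw":0.1}
    - {"offset":[-0.96,-0.2,-0.06],"yaw":0,"claw":0.1}

```text
time: 60.5
ee_pos: [0.434, 0.0344, 0.2138]
tcp_rot: [-180.0, 0.0, 94.6]
wrist_force: [-0.6, 0.6, -0.2]
opening: 0.0764
grasp_force: 0.0
```

Emit:
servo_tool:
  rows:
    - {"offset":[-0.48,-0.1,-0.06],"yaw":0,"claw":0.1}
    - {"offset":[-0.96,-0.2,-0.06],"yaw":0,"claw":0.1}
    - {"offset":[-0.96,-0.2,-0.06],"yaw":0,"claw":0.1}

```text
time: 60.88
ee_pos: [0.4223, -0.0627, 0.2198]
tcp_rot: [-180.0, -0.0, 94.6]
wrist_force: [0.2, 0.1, 0.1]
opening: 0.0769
grasp_force: 0.0
```

Emit:
servo_tool:
  rows:
    - {"offset":[-0.48,-0.1,-0.06],"yaw":0.05,"claw":0.1}
    - {"offset":[-0.96,-0.2,-0.06],"yaw":0.101,"claw":0.1}
    - {"offset":[-0.96,-0.2,-0.06],"yaw":0.101,"claw":0.1}
    - {"offset":[-0.96,-0.2,-0.06],"yaw":0.101,"claw":0.1}

```text
time: 61.38
ee_pos: [0.4108, -0.1577, 0.2259]
tcp_rot: [-180.0, -0.0, 76.7]
wrist_force: [-0.8, 0.5, -0.1]
opening: 0.0768
grasp_force: 0.0
```

Emit:
servo_tool:
  rows:
    - {"offset":[-0.45,0.08,0.1],"yaw":0,"claw":0.1}
    - {"offset":[-0.91,0.16,0.15],"yaw":0,"claw":0.1}
    - {"offset":[-0.91,0.16,0.15],"yaw":0,"claw":0.1}

```text
time: 61.75
ee_pos: [0.4051, -0.2515, 0.2103]
tcp_rot: [-179.9, -0.0, 76.6]
wrist_force: [0.6, -0.2, -0.8]
opening: 0.0766
grasp_force: 0.0
```

Emit:
servo_tool:
  rows:
    - {"offset":[-0.45,0.08,0.1],"yaw":0,"claw":0.1}
    - {"offset":[-0.91,0.16,0.15],"yaw":0,"claw":0.1}
    - {"offset":[-0.91,0.16,0.15],"yaw":0,"claw":0.1}
    - {"offset":[-0.91,0.16,0.15],"yaw":0,"claw":0.1}

```text
time: 62.25
ee_pos: [0.3999, -0.3419, 0.1964]
tcp_rot: [-180.0, -0.0, 76.7]
wrist_force: [-0.6, 0.9, -0.3]
opening: 0.0771
grasp_force: 0.0
```

```bash
python3 - <<'E'
from h import *
boxlook(); plan([(.3984,-.3432,.058,76.6)])
E
```

```text
jars
tins
disc xy 0.3982 -0.3435 r 0.0319 z 0.0605 n 3871
-> [ 3.984e-01 -3.432e-01  5.800e-02  7.660e+01] calls 2 each [-0.008 -0.006  0.693] last turn 0.001
```

Emit:
servo_tool:
  rows:
    - {"offset":[-0.015,-0.015,0.4],"yaw":0,"claw":0.1}
    - {"offset":[-0.015,-0.015,0.8],"yaw":0,"claw":0.1}
    - {"offset":[-0.015,-0.015,0.8],"yaw":0,"claw":0.1}
    - {"offset":[-0.015,-0.015,0.8],"yaw":0,"claw":0.1}

```text
time: 62.8
ee_pos: [0.3981, -0.3443, 0.1183]
tcp_rot: [179.9, 0.0, 76.7]
wrist_force: [-0.4, 0.5, 0.1]
opening: 0.0767
grasp_force: 0.0
```

Emit:
servo_tool:
  rows:
    - {"offset":[0,0,0.3],"yaw":0,"claw":0.1}
    - {"offset":[0,0,0.5],"yaw":0,"claw":0.1}
    - {"offset":[0,0,0.58],"yaw":0,"claw":0.1}
    - {"offset":[0,0,0.58],"yaw":0,"claw":0.1}
    - {"offset":[0,0,0.57],"yaw":0,"claw":0.35}
    - {"offset":[0,0,0.55],"yaw":0,"claw":0.35}
    - {"offset":[0,0,0.55],"yaw":0,"claw":0.35}
    - {"offset":[0,0,0.55],"yaw":0,"claw":0.35}

```text
time: 63.8
ee_pos: [0.3975, -0.3448, 0.0616]
tcp_rot: [180.0, 0.0, 76.6]
wrist_force: [0.6, -1.2, -2.3]
opening: 0.0625
grasp_force: 44.0
```

Emit:
servo_tool:
  rows:
    - {"offset":[0,0,-0.1],"yaw":0,"claw":0.35}
    - {"offset":[0,0,-0.4],"yaw":0,"claw":0.35}
    - {"offset":[0,0,-0.9],"yaw":0,"claw":0.35}
    - {"offset":[0,0,-0.9],"yaw":0,"claw":0.35}

```text
time: 64.3
ee_pos: [0.3987, -0.3457, 0.1561]
tcp_rot: [179.6, 0.2, 76.6]
wrist_force: [-0.0, -0.3, -1.7]
opening: 0.0628
grasp_force: 44.7
```

Emit:
servo_tool:
  rows:
    - {"offset":[0,0,-0.4],"yaw":0,"claw":0.35}
    - {"offset":[0,0,-0.75],"yaw":0,"claw":0.35}
    - {"offset":[0,0,-0.75],"yaw":0,"claw":0.35}
    - {"offset":[0,0,-0.75],"yaw":0,"claw":0.35}

```text
time: 64.8
ee_pos: [0.3971, -0.3444, 0.2252]
tcp_rot: [-179.9, -0.0, 76.6]
wrist_force: [-0.1, 0.3, -2.2]
opening: 0.0621
grasp_force: 44.8
```

```bash
python3 - <<'E'
from h import *
t,D=camera("top"); P=cloud(pose("top"),D); print("stand tins");discs(P,D,.088,.1,.468,.35,r=.12);print("jars");discs(P,D,.122,.14,.57,.33,r=.1)
plan([(.4762,.2515,.225,76.6)])
E
```

```text
stand tins
disc xy 0.4675 0.3312 r 0.0318 z 0.0944 n 263
disc xy 0.4623 0.4088 r 0.0315 z 0.0948 n 186
jars
disc xy 0.5747 0.2750 r 0.0206 z 0.1309 n 164
disc xy 0.5688 0.3379 r 0.0209 z 0.1305 n 164
disc xy 0.5648 0.3996 r 0.0209 z 0.1304 n 162
-> [ 0.4762  0.2515  0.225  76.6   ] calls 6 each [ 0.997 -0.101 -0.   ] last turn 0.0
```

Emit:
servo_tool:
  rows:
    - {"offset":[0.5,-0.05,0],"yaw":0,"claw":0.35}
    - {"offset":[0.99,-0.1,0],"yaw":0,"claw":0.35}
    - {"offset":[0.99,-0.1,0],"yaw":0,"claw":0.35}

```text
time: 65.22
ee_pos: [0.4104, -0.2435, 0.2253]
tcp_rot: [-179.9, -0.1, 76.8]
wrist_force: [1.2, -0.9, -1.6]
opening: 0.0623
grasp_force: 44.8
```

Emit:
servo_tool:
  rows:
    - {"offset":[0.5,-0.05,0],"yaw":0,"claw":0.35}
    - {"offset":[0.99,-0.1,0],"yaw":0,"claw":0.35}
    - {"offset":[0.99,-0.1,0],"yaw":0,"claw":0.35}

```text
time: 65.6
ee_pos: [0.4237, -0.1455, 0.2255]
tcp_rot: [-179.9, -0.0, 76.8]
wrist_force: [-0.5, -0.6, -1.4]
opening: 0.0623
grasp_force: 44.8
```

Emit:
servo_tool:
  rows:
    - {"offset":[0.5,-0.05,0],"yaw":0,"claw":0.35}
    - {"offset":[0.99,-0.1,0],"yaw":0,"claw":0.35}
    - {"offset":[0.99,-0.1,0],"yaw":0,"claw":0.35}

```text
time: 65.97
ee_pos: [0.4371, -0.0473, 0.2255]
tcp_rot: [-179.9, -0.0, 76.8]
wrist_force: [0.3, 0.6, -0.8]
opening: 0.0624
grasp_force: 44.8
```

Emit:
servo_tool:
  rows:
    - {"offset":[0.5,-0.05,0],"yaw":0,"claw":0.35}
    - {"offset":[0.99,-0.1,0],"yaw":0,"claw":0.35}
    - {"offset":[0.99,-0.1,0],"yaw":0,"claw":0.35}

```text
time: 66.35
ee_pos: [0.4505, 0.0508, 0.2255]
tcp_rot: [-179.9, 0.0, 76.8]
wrist_force: [-0.6, 0.1, -2.1]
opening: 0.0625
grasp_force: 44.8
```

Emit:
servo_tool:
  rows:
    - {"offset":[0.5,-0.05,0],"yaw":0,"claw":0.35}
    - {"offset":[0.99,-0.1,0],"yaw":0,"claw":0.35}
    - {"offset":[0.99,-0.1,0],"yaw":0,"claw":0.35}

```text
time: 66.72
ee_pos: [0.4638, 0.1491, 0.2253]
tcp_rot: [-179.9, 0.1, 76.7]
wrist_force: [-0.3, -1.3, -2.1]
opening: 0.0622
grasp_force: 44.8
```

Emit:
servo_tool:
  rows:
    - {"offset":[0.5,-0.05,0],"yaw":-0.05,"claw":0.35}
    - {"offset":[0.99,-0.1,0],"yaw":-0.101,"claw":0.35}
    - {"offset":[0.99,-0.1,0],"yaw":-0.101,"claw":0.35}
    - {"offset":[0.99,-0.1,0],"yaw":-0.101,"claw":0.35}

```text
time: 67.22
ee_pos: [0.4769, 0.2454, 0.2259]
tcp_rot: [-180.0, 0.1, 94.7]
wrist_force: [-0.2, 0.0, -0.6]
opening: 0.0624
grasp_force: 44.8
```

```bash
python3 - <<'E'
from h import *
cp=pose("wrist"); i,D=camera("wrist"); P=cloud(cp,D); discs(P,D,.088,.1,.47,.35,r=.1)
cap(); plan([(.4762,.2515,.0965,94.8)])
E
```

```text
disc xy 0.4655 0.3917 r 0.0278 z 0.0944 n 1980
disc xy 0.5544 0.3869 r 0.0135 z 0.0939 n 253
disc xy 0.4696 0.3296 r 0.0320 z 0.0945 n 5831
top over tcp -0.0005443647913924432 slope [-0.005  0.005]
-> [ 0.4762  0.2515  0.0965 94.8   ] calls 2 each [ 0.031 -0.001  0.65 ] last turn -0.001
```

Emit:
servo_tool:
  rows:
    - {"offset":[0.045,0,0.3],"yaw":0,"claw":0.35}
    - {"offset":[0.045,0,0.7],"yaw":0,"claw":0.35}
    - {"offset":[0.045,0,1.0],"yaw":0,"claw":0.35}
    - {"offset":[0.045,0,1.0],"yaw":0,"claw":0.35}

```text
time: 67.82
ee_pos: [0.4752, 0.2498, 0.1246]
tcp_rot: [-179.8, 0.1, 94.7]
wrist_force: [0.2, 0.6, -0.4]
opening: 0.0625
grasp_force: 44.8
```

Emit:
servo_tool:
  rows:
    - {"offset":[0,0,0.1],"yaw":0,"claw":0.35}
    - {"offset":[0,0,0.2],"yaw":0,"claw":0.35}
    - {"offset":[0,0,0.31],"yaw":0,"claw":0.35}
    - {"offset":[0,0,0.31],"yaw":0,"claw":0.35}
    - {"offset":[0,0,0.31],"yaw":0,"claw":0.35}

```text
time: 68.45
ee_pos: [0.476, 0.2516, 0.0954]
tcp_rot: [-180.0, 0.0, 94.8]
wrist_force: [0.8, -0.0, -0.4]
opening: 0.0622
grasp_force: 46.5
```

Emit:
servo_tool:
  rows:
    - {"offset":[0,0,0],"yaw":0,"claw":0.2}
    - {"offset":[0,0,0],"yaw":0,"claw":0.1}
    - {"offset":[0,0,0],"yaw":0,"claw":0.1}
    - {"offset":[0,0,-0.2],"yaw":0,"claw":0.1}
    - {"offset":[0,0,-0.6],"yaw":0,"claw":0.1}
    - {"offset":[0,0,-1],"yaw":0,"claw":0.1}
    - {"offset":[0,0,-1],"yaw":0,"claw":0.1}

```text
time: 69.32
ee_pos: [0.4772, 0.2522, 0.1989]
tcp_rot: [179.7, -0.1, 94.8]
wrist_force: [0.4, 0.5, 0.3]
opening: 0.077
grasp_force: 0.0
```

Emit:
servo_tool:
  rows:
    - {"offset":[-0.3,0,-0.3],"yaw":0,"claw":0}
    - {"offset":[-0.6,0,-0.8],"yaw":0,"claw":0}
    - {"offset":[-0.6,0,-0.8],"yaw":0,"claw":0}
    - {"offset":[-0.6,0,-0.8],"yaw":0,"claw":0}
    - {"offset":[-0.6,0,-0.8],"yaw":0,"claw":0}

```text
time: 69.95
ee_pos: [0.4807, 0.1921, 0.2737]
tcp_rot: [-179.9, 0.0, 94.8]
wrist_force: [-0.6, -0.7, 0.5]
opening: 0.0853
grasp_force: 0.0
```

```bash
cat >> h.py <<'E'
def standlook(name):
    cp=pose("wrist"); i,D=camera("wrist"); P=cloud(cp,D); e=np.array([np.cos(.0838),np.sin(.0838)]);n=np.array([-e[1],e[0]])
    for w,z,c in(("tin",.0945,(.4707,.3240)),("jar",.1305,(.5703,.333))):
        print(w)
        for d in discs(P,D,z-.006,z+.008,*c,r=.13):
            v=np.array(d[:2])-c; print("   in step frame x %.1f y %.1f mm"%(1e3*v@e,1e3*v@n))
    if name: cv2.imwrite(name,i[:,:,::-1])
E
python3 - <<'E'
from h import *
standlook("pics/w4.png")
t,D=camera("top"); P=cloud(pose("top"),D); X,Y,Z=P[...,0],P[...,1],P[...,2]
a=(X>.15)&(X<.56)&(Y<-.37)&(Y>-.72)&(D>0)
print("lid",rect(P,a&(Z>.006)&(Z<.022)))
plan([(.5,-.16,.25,94.8),(.4,-.4,.25,94.8)])
E
```

```text
tin
disc xy 0.4697 0.3295 r 0.0320 z 0.0945 n 4691
disc xy 0.4761 0.2535 r 0.0319 z 0.0945 n 3817
   in step frame x -0.5 y 5.5 mm
   in step frame x -0.5 y -70.7 mm
jar
disc xy 0.5696 0.3355 r 0.0206 z 0.1303 n 2638
disc xy 0.5751 0.2739 r 0.0206 z 0.1302 n 2146
   in step frame x -0.5 y 2.5 mm
   in step frame x -0.1 y -59.3 mm
lid (((0.34662485122680664, -0.5438899397850037), (0.2389596402645111, 0.2363174855709076), 89.89825439453125), np.float64(0.012474772587155014), 6028)
-> [ 0.5  -0.16  0.25 94.8 ] calls 4 each [-0.881 -0.026  0.06 ] last turn 0.0
-> [ 0.4  -0.4   0.25 94.8 ] calls 3 each [-0.769 -0.399 -0.   ] last turn -0.0
```

View pics/w4.png

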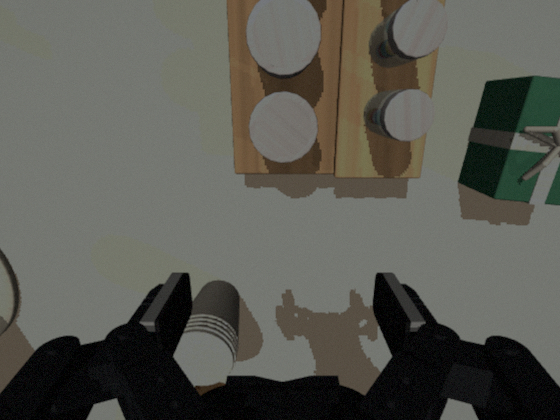

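The wrist view shows the near tins at (284,125) and (283,35) and the near jars at (405,113) and (415,28), all upright on their steps. The cups are at (205,350) and the gift is to the right, both untouched.

Emit:
servo_tool:
  rows:
    - {"offset":[-0.44,-0.03,0.06],"yaw":0,"claw":0}
    - {"offset":[-0.88,-0.03,0.06],"yaw":0,"claw":0}
    - {"offset":[-0.88,-0.03,0.06],"yaw":0,"claw":0}

```text
time: 70.42
ee_pos: [0.4854, 0.1021, 0.2689]
tcp_rot: [-180.0, 0.0, 94.6]
wrist_force: [0.2, 0.2, 1.1]
opening: 0.0856
grasp_force: 0.0
```

Emit:
servo_tool:
  rows:
    - {"offset":[-0.44,-0.03,0.06],"yaw":0,"claw":0}
    - {"offset":[-0.88,-0.03,0.06],"yaw":0,"claw":0}
    - {"offset":[-0.88,-0.03,0.06],"yaw":0,"claw":0}

```text
time: 70.8
ee_pos: [0.4899, 0.0147, 0.2628]
tcp_rot: [-180.0, 0.0, 94.7]
wrist_force: [0.4, 0.2, 0.3]
opening: 0.0855
grasp_force: 0.0
```

Emit:
servo_tool:
  rows:
    - {"offset":[-0.44,-0.03,0],"yaw":0,"claw":0}
    - {"offset":[-0.88,-0.03,0],"yaw":0,"claw":0}
    - {"offset":[-0.88,-0.03,0],"yaw":0,"claw":0}

```text
time: 71.18
ee_pos: [0.4945, -0.0727, 0.2628]
tcp_rot: [-180.0, -0.0, 94.7]
wrist_force: [0.4, -0.3, -0.2]
opening: 0.0856
grasp_force: 0.0
```

Emit:
servo_tool:
  rows:
    - {"offset":[-0.44,-0.03,0],"yaw":0,"claw":0}
    - {"offset":[-0.88,-0.03,0],"yaw":0,"claw":0}
    - {"offset":[-0.88,-0.03,0],"yaw":0,"claw":0}

```text
time: 71.55
ee_pos: [0.499, -0.1603, 0.2627]
tcp_rot: [-180.0, -0.0, 94.7]
wrist_force: [-0.8, 0.7, -0.4]
opening: 0.085
grasp_force: 0.0
```

Emit:
servo_tool:
  rows:
    - {"offset":[-0.44,-0.23,0],"yaw":0,"claw":0}
    - {"offset":[-0.88,-0.46,0],"yaw":0,"claw":0}
    - {"offset":[-0.88,-0.46,0],"yaw":0,"claw":0}

```text
time: 71.92
ee_pos: [0.4597, -0.2518, 0.2632]
tcp_rot: [-180.0, -0.0, 94.7]
wrist_force: [0.7, 0.3, 0.3]
opening: 0.0853
grasp_force: 0.0
```

Emit:
servo_tool:
  rows:
    - {"offset":[-0.44,-0.23,0],"yaw":0,"claw":0}
    - {"offset":[-0.88,-0.46,0],"yaw":0,"claw":0}
    - {"offset":[-0.88,-0.46,0],"yaw":0,"claw":0}

```text
time: 72.3
ee_pos: [0.4217, -0.3433, 0.263]
tcp_rot: [-180.0, -0.0, 94.7]
wrist_force: [0.2, 0.2, 0.7]
opening: 0.0853
grasp_force: 0.0
```

Emit:
servo_tool:
  rows:
    - {"offset":[-0.44,-0.23,0],"yaw":0,"claw":0}
    - {"offset":[-0.88,-0.46,0],"yaw":0.026,"claw":0}
    - {"offset":[-0.88,-0.46,0],"yaw":0.026,"claw":0}
    - {"offset":[-0.88,-0.46,0],"yaw":0.026,"claw":0}

```text
time: 72.8
ee_pos: [0.3844, -0.433, 0.2633]
tcp_rot: [180.0, -0.0, 90.2]
wrist_force: [-0.5, -0.6, 0.3]
opening: 0.0856
grasp_force: 0.0
```

```bash
python3 - <<'E'
from h import *
cp=pose("wrist"); i,D=camera("wrist"); P=cloud(cp,D); X,Y,Z=P[...,0],P[...,1],P[...,2]
print("knob");discs(P,D,.036,.055,.346,-.545,r=.06)
m=(D>0)&(Z>.006)&(Z<.022)&(X>.2)&(X<.5)&(Y<-.40)&(Y>-.69); print(rect(P,m))
plan([(.346,-.5455,.15,90),(.346,-.5455,.047,90)])
t,D=camera("top"); P=cloud(pose("top"),D); print("tins");discs(P,D,.088,.1,.468,.33,r=.12);print("jars");discs(P,D,.122,.14,.57,.33,r=.1)
E
```

```text
knob
disc xy 0.3459 -0.5448 r 0.0149 z 0.0478 n 506
(((0.34566205739974976, -0.5458067655563354), (0.2372273951768875, 0.23630888760089874), 89.93135070800781), np.float64(0.012227253203369592), 27913)
-> [ 0.346  -0.5455  0.15   90.    ] calls 2 each [-0.562 -0.194  0.567] last turn 0.001
-> [ 3.460e-01 -5.455e-01  4.700e-02  9.000e+01] calls 2 each [ 0.    -0.     0.515] last turn -0.0
tins
disc xy 0.4646 0.3384 r 0.0230 z 0.0943 n 125
jars
disc xy 0.5744 0.2750 r 0.0211 z 0.1303 n 169
disc xy 0.5685 0.3374 r 0.0208 z 0.1306 n 165
disc xy 0.5642 0.3995 r 0.0207 z 0.1300 n 151
```

Emit:
servo_tool:
  rows:
    - {"offset":[-0.4,-0.15,0.2],"yaw":0,"claw":0.1}
    - {"offset":[-0.8,-0.3,0.5],"yaw":0,"claw":0.1}
    - {"offset":[-0.8,-0.3,0.5],"yaw":0,"claw":0.1}
  squeeze: 60

```text
time: 73.28
ee_pos: [0.3527, -0.5146, 0.2103]
tcp_rot: [-179.9, -0.2, 90.1]
wrist_force: [0.8, 0.4, 0.9]
opening: 0.077
grasp_force: 0.0
```

Emit:
servo_tool:
  rows:
    - {"offset":[-0.32,-0.09,0.4],"yaw":0,"claw":0.1}
    - {"offset":[-0.32,-0.09,0.8],"yaw":0,"claw":0.1}
    - {"offset":[-0.32,-0.09,0.9],"yaw":0,"claw":0.1}
    - {"offset":[-0.32,-0.09,0.9],"yaw":0,"claw":0.1}
    - {"offset":[-0.32,-0.09,0.9],"yaw":0,"claw":0.1}

```text
time: 73.9
ee_pos: [0.3453, -0.5468, 0.126]
tcp_rot: [179.9, 0.2, 90.2]
wrist_force: [-0.0, 0.6, -0.0]
opening: 0.077
grasp_force: 0.0
```

```bash
python3 - <<'E'
from h import *
plan([(.346,-.5455,.047,90)])
t,D=camera("top"); P=cloud(pose("top"),D); print("tins");discs(P,D,.088,.1,.468,.33,r=.12)
cv2.imwrite("pics/t5.png",cv2.resize(t[150:290,90:310,::-1],None,fx=3,fy=3))
E
```

```text
-> [ 3.460e-01 -5.455e-01  4.700e-02  9.000e+01] calls 1 each [0.013 0.007 0.79 ] last turn 0.001
tins
disc xy 0.4843 0.2560 r 0.0259 z 0.0945 n 180
disc xy 0.4672 0.3309 r 0.0317 z 0.0946 n 196
disc xy 0.4601 0.4172 r 0.0266 z 0.0943 n 179
```

Emit:
servo_tool:
  rows:
    - {"offset":[0.01,0.01,0.4],"yaw":0,"claw":0.2}
    - {"offset":[0.01,0.01,0.7],"yaw":0,"claw":0.2}
    - {"offset":[0.01,0.01,0.79],"yaw":0,"claw":0.2}
    - {"offset":[0.01,0.01,0.79],"yaw":0,"claw":0.4}
    - {"offset":[0.01,0.01,0.79],"yaw":0,"claw":0.8}
    - {"offset":[0.01,0.01,0.79],"yaw":0,"claw":0.8}
    - {"offset":[0.01,0.01,0.79],"yaw":0,"claw":0.8}
    - {"offset":[0.01,0.01,0.79],"yaw":0,"claw":0.8}
    - {"offset":[0.01,0.01,0.79],"yaw":0,"claw":0.8}

```text
time: 75.08
ee_pos: [0.3457, -0.5464, 0.0466]
tcp_rot: [179.9, 0.1, 90.1]
wrist_force: [-1.0, 0.5, 6.9]
opening: 0.0281
grasp_force: 58.9
```

Emit:
servo_tool:
  rows:
    - {"offset":[0,0,-0.1],"yaw":0,"claw":0.8}
    - {"offset":[0,0,-0.4],"yaw":0,"claw":0.8}
    - {"offset":[0,0,-0.9],"yaw":0,"claw":0.8}
    - {"offset":[0,0,-0.9],"yaw":0,"claw":0.8}

```text
time: 75.58
ee_pos: [0.3463, -0.5472, 0.1397]
tcp_rot: [179.8, 0.4, 90.1]
wrist_force: [0.3, 0.4, -3.0]
opening: 0.0278
grasp_force: 59.9
```

Emit:
servo_tool:
  rows:
    - {"offset":[0,0,-0.3],"yaw":0.03,"claw":0.8}
    - {"offset":[0,0,-0.6],"yaw":0.074,"claw":0.8}
    - {"offset":[0,0,-0.6],"yaw":0.074,"claw":0.8}
    - {"offset":[0,0,-0.6],"yaw":0.074,"claw":0.8}
    - {"offset":[0,0,-0.6],"yaw":0.074,"claw":0.8}

```text
time: 76.2
ee_pos: [0.345, -0.5451, 0.1924]
tcp_rot: [-179.9, -0.1, 76.9]
wrist_force: [-0.8, 0.1, -3.8]
opening: 0.0278
grasp_force: 60.0
```

```bash
python3 - <<'E'
from h import *
plan([(.4622,-.2866,.2,76.6)])
E
```

```text
-> [ 0.4622 -0.2866  0.2    76.6   ] calls 3 each [ 0.928  0.185 -0.025] last turn 0.002
```

View pics/t5.png

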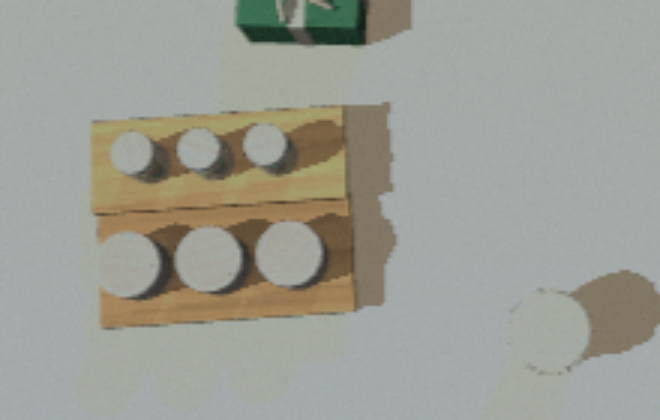

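The top crop shows three jars in a row on the back step at (133,152), (200,150) and (268,145). Three tins stand on the front step at (133,264), (210,258) and (290,254). The cups and gift are untouched.

Emit:
servo_tool:
  rows:
    - {"offset":[0.3,0.06,0],"yaw":0,"claw":0.8}
    - {"offset":[0.6,0.12,0],"yaw":0,"claw":0.8}
    - {"offset":[0.93,0.185,0],"yaw":0,"claw":0.8}
    - {"offset":[0.93,0.185,0],"yaw":0,"claw":0.8}

```text
time: 76.7
ee_pos: [0.3852, -0.4575, 0.1937]
tcp_rot: [-180.0, -0.1, 77.0]
wrist_force: [-0.6, -0.1, -2.7]
opening: 0.0278
grasp_force: 60.1
```

Emit:
servo_tool:
  rows:
    - {"offset":[0.3,0.06,0],"yaw":0,"claw":0.8}
    - {"offset":[0.6,0.12,0],"yaw":0,"claw":0.8}
    - {"offset":[0.93,0.185,0],"yaw":0,"claw":0.8}
    - {"offset":[0.93,0.185,0],"yaw":0,"claw":0.8}

```text
time: 77.2
ee_pos: [0.4242, -0.3719, 0.1939]
tcp_rot: [-180.0, -0.0, 76.9]
wrist_force: [0.6, -0.2, -4.5]
opening: 0.0281
grasp_force: 60.1
```

Emit:
servo_tool:
  rows:
    - {"offset":[0.3,0.06,0],"yaw":0,"claw":0.8}
    - {"offset":[0.6,0.12,0],"yaw":0,"claw":0.8}
    - {"offset":[0.93,0.185,0],"yaw":0,"claw":0.8}
    - {"offset":[0.93,0.185,0],"yaw":0,"claw":0.8}
    - {"offset":[0.93,0.185,0],"yaw":0,"claw":0.8}

```text
time: 77.82
ee_pos: [0.4628, -0.2876, 0.194]
tcp_rot: [-180.0, 0.0, 76.8]
wrist_force: [-0.8, -0.6, -4.0]
opening: 0.0281
grasp_force: 60.1
```

```bash
python3 - <<'E'
from h import *
o=get_obs(); cp=pose("wrist",o); i,D=camera("wrist"); P=cloud(cp,D); Z=P[...,2]; z=o["ee_pos"][2]
m=(D>0)&(abs(Z-(z-.034))<.008); print("lid",rect(P,m),"knob exp",o["ee_pos"])
q=P[m]; A=np.c_[q[:,:2],np.ones(len(q))]; print("slope",np.linalg.lstsq(A,q[:,2],rcond=None)[0][:2])
m=(D>0)&(Z>.08)&(Z<.095); print("box rim pts",m.sum())
plan([(.4622,-.2866,.1284,76.5)])
E
```

```text
lid (((0.46916306018829346, -0.2623192369937897), (0.1857019066810608, 0.23759938776493073), 76.57014465332031), np.float64(0.15988553824272428), 139757) knob exp [ 0.46278741 -0.28758972  0.19399757]
slope [-0.00018931  0.00218694]
box rim pts 0
-> [ 0.4622 -0.2866  0.1284 76.5   ] calls 1 each [ 0.01  -0.007  0.657] last turn 0.001
```

Emit:
servo_tool:
  rows:
    - {"offset":[0.01,-0.007,0.25],"yaw":0.001,"claw":0.8}
    - {"offset":[0.01,-0.007,0.45],"yaw":0.001,"claw":0.8}
    - {"offset":[0.01,-0.007,0.56],"yaw":0.001,"claw":0.8}
    - {"offset":[0.01,-0.007,0.62],"yaw":0.001,"claw":0.8}
    - {"offset":[0.01,-0.007,0.66],"yaw":0.001,"claw":0.8}
    - {"offset":[0.01,-0.007,0.66],"yaw":0.001,"claw":0.8}
    - {"offset":[0.01,-0.007,0.66],"yaw":0.001,"claw":0.8}

```text
time: 78.75
ee_pos: [0.4628, -0.2856, 0.1288]
tcp_rot: [180.0, 0.0, 76.6]
wrist_force: [-0.2, 0.0, -3.1]
opening: 0.0282
grasp_force: 60.2
```

Emit:
servo_tool:
  rows:
    - {"offset":[0,0,0.01],"yaw":0,"claw":0.8}
    - {"offset":[0,0,0.01],"yaw":0,"claw":0.4}
    - {"offset":[0,0,0.01],"yaw":0,"claw":0}
    - {"offset":[0,0,0.01],"yaw":0,"claw":0}
    - {"offset":[0,0,0],"yaw":0,"claw":0}
    - {"offset":[0,0,-0.3],"yaw":0,"claw":0}
    - {"offset":[0,0,-0.8],"yaw":0,"claw":0}
    - {"offset":[0,0,-1],"yaw":0,"claw":0}
    - {"offset":[0,0,-1],"yaw":0,"claw":0}

```text
time: 79.88
ee_pos: [0.4632, -0.2859, 0.2299]
tcp_rot: [179.8, 0.1, 76.6]
wrist_force: [1.1, -0.8, -0.4]
opening: 0.0854
grasp_force: 0.0
```

Emit:
servo_tool:
  rows:
    - {"offset":[-0.4,0,-0.3],"yaw":0,"claw":0}
    - {"offset":[-0.9,0,-0.5],"yaw":0,"claw":0}
    - {"offset":[-0.9,0,-0.5],"yaw":0,"claw":0}
    - {"offset":[-0.9,0,-0.5],"yaw":0,"claw":0}
    - {"offset":[-0.9,0,-0.5],"yaw":0,"claw":0}

```text
time: 80.5
ee_pos: [0.4419, -0.3722, 0.2773]
tcp_rot: [-179.9, -0.1, 76.7]
wrist_force: [0.6, -0.2, 0.2]
opening: 0.0851
grasp_force: 0.0
```

```bash
python3 - <<'E'
from h import *
print(get_obs()["ee_pos"])
cp=pose("wrist"); i,D=camera("wrist"); P=cloud(cp,D); Z=P[...,2]
m=(D>0)&(Z>.085)&(Z<.11); print("lid",rect(P,m)); q=P[m]; A=np.c_[q[:,:2],np.ones(len(q))]; print("slope",np.linalg.lstsq(A,q[:,2],rcond=None)[0][:2])
t,D=camera("top"); P=cloud(pose("top"),D); print("tins");discs(P,D,.088,.1,.468,.33,r=.12);print("jars");discs(P,D,.122,.14,.57,.33,r=.1)
cv2.imwrite("pics/t6.png",cv2.resize(t[120:310,90:460,::-1],None,fx=2,fy=2))
E
```

```text
[ 0.44187301 -0.37215884  0.27731238]
lid (((0.4580966532230377, -0.30749958753585815), (0.19410251080989838, 0.23665650188922882), 76.59577941894531), np.float64(0.09433841108086388), 55253)
slope [-0.0003836   0.00237056]
tins
disc xy 0.4646 0.4139 r 0.0299 z 0.0948 n 140
jars
disc xy 0.5743 0.2743 r 0.0203 z 0.1304 n 167
disc xy 0.5683 0.3367 r 0.0207 z 0.1296 n 137
disc xy 0.5642 0.3985 r 0.0202 z 0.1302 n 159
```

View pics/t6.png

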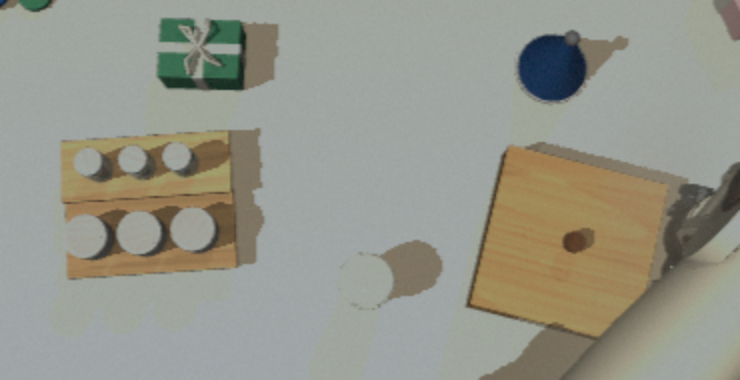

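The top crop shows the lid seated on the box with its knob at (575,241), its top face at 0.0943 m as at the start. The three tins and three jars have not moved, and neither have the gift, hat and cups.

```bash
python3 -c "
from workcell import *
print(job_done())"
```

```text
the job is handed in; nothing more can be done
None
```

I handed in the job after about 80 s of the 210 s: three jars are upright on the back step, three tins are on the front step, and the lid is fully down on the empty box. The gift, hat and cups are where they were, and no verdict came back from the judge.

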